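Bed in the seal bar of a photoreactor, then hold its lamp flap at the balance point

ROBOT

A 6-joint arm with a two-finger parallel gripper is mounted at the origin on the work surface. World frame = base frame: x ahead of the robot, y to its left, z up, the work surface at z = 0. Lengths are in m, angles in rad, forces in N, time in s.
With the tool pointing down it reaches from about 0.3 to 0.775 m from the base axis. Payload 14.6 kg.
Tool frame: the origin (TCP) lies at the very end of the fingers, on their centre line; the grasp point (between the pads) lies 19 mm behind it; z points along the fingers, y is the direction in which the jaws open and shut (so a half turn about z gives the same grasp; the last joint's range is limited). The gripper opens to 94 mm and grips with 3 to 60 N. Pads are 16 mm wide; open, the fingers measure 119 mm over their backs; the gripper's body (75 mm by 177 mm) begins 78 mm behind the grasp point.
Start: joints at [-1.243, 0.3, 1.521, -0, 1.321, -0.067], TCP at [0.212, -0.508, 0.205] pointing down, gripper open.
Joint ranges: [-3.03, 3.03], [-0.79, 2.21], [0.23, 2.52], [-1.04, 4.18], [0, 3.07], [-2.55, 2.55]. Speed limits (rad/s): [2.22, 2.22, 2.57, 3.14, 3.14, 3.14].

INTERFACE

Orientations are given as [roll, pitch, yaw] about the fixed x, y, z axes, in that order (R = Rz(yaw) Ry(pitch) Rx(roll)).
In Python, from station import ctrl, eyes gives the robot as it stands.
- The arm moves only by the tool jog_arm, never from a script. Its argument "moves" is a list of rows, each a list of 3 entries, a list of its own where there are three numbers: the shift along the world's x, y, z in mm, then the turn, a rotation vector about the world's x, y, z in units of 5 degrees (1.0 is 5 degrees), then the finger opening in mm, from 0 to 94. In form: [[[tx, ty, tz], [wx, wy, wz], jaw], ...]. A call has 1 to 5 rows; each row is the pose to reach, as a shift and turn from the pose commanded when the call began; what a row does not reach only later rows make up. A row lasts 1/12 s, in which the tool goes at most 41.7 mm and 7.16 degrees, less where a joint would pass 70% of its speed; a pose out of reach is approached as far as the arm can. A call with a gripper value outside its range is refused whole. The fingers move at their own pace and stop on an object; "squeeze" is the grip in N (left out, the last holds). Time passes only in rows, so rows that repeat a pose let the fingers close. It gives the time, the measured TCP pose, the force and the opening at its end, in the units of the state.
- ctrl.get_obs(): the state, without advancing time (a new reading comes with each control period).
- eyes.camera(name): name is "side" or "top"; returns a dict with "frame" (420x560x3 uint8, red, green, blue), "vertical_fov" (degrees; the focal length in pixels is half the picture's height over the tangent of half this angle, whatever the lens; pixels are square), "cx", "cy" (the principal point, pixels), "k1" (the pictures are not rectified: a ray, as slopes to the right and down, at radius r is drawn at 1 + k1 r^2 times it, then the intrinsics apply), "eye" and "attitude" of the camera in the world. Camera axes: x right, y down, z forward; pixel columns grow to the right and rows downward; lengths in m; the calibration is good to about 2 mm. A picture is of the moment at which its call begins. There is no depth.
- ctrl.hand_in(): hands the job in, once; it reports no verdict.
The state is a dict: "time_s": time; "qpos": joint angles; "joint_vel": joint speeds; "tau": joint torques, N m; "ee_pos": TCP position; "eef_rot": TCP orientation; "force": force on the tool from outside, world axes, zero at the start; "moment": the same for the moment, N m; "grip_width": finger opening in m.
Only numpy, scipy, OpenCV 4.12 (cv2) and the standard library are available. Lean on these libraries where they do the work, as an engineer would, in place of code of your own. Each camera call takes 0.05 s, during which the arm holds its last target.

TASK

Pick up the yellow bedding block and, holding it lengthwise on the photoreactor's black spring seal bar, run it from flush with the bar's near end to flush with its far end, keeping the bar pressed roughly half-way down all along, neither lifting off nor bottoming it. Stand the block back on the bench, then take the open lamp flap by its orange handle and gently swing it up to its balance point, a little on the open side of upright, where it would fall neither shut nor open. Finish there, still holding the flap by its handle, without letting it drop or disturbing the glassware and bottles.

Things in the scene. Friction and masses are not known exactly. Their poses are not given: they have to be found in the camera images.
- reactor: Photoreactor: fixed dark blue open-topped box 170 (x) x 150 (y) x 70 mm high with a glowing well. Origin: centre of its underside. x axis: along seal bar and hinge, from the near end (robot side) to the far end; y: from the seal bar towards the hinge; z up. Seal bar at y = -50 mm; hinge line at y = +65 mm, 90 mm above the bench. Turned up to 20 degrees either way.
- bar_near (a point): Middle of the top edge of the seal bar's near end (75 mm towards the robot from the bar's middle). The black bar is 150 mm long, 14 mm wide; its top stands 20 mm above the box's 70 mm high rim (90 mm above the bench) at rest. This point sinks with the bar.
- bar_far (a point): The same at the bar's far end.
- bar (a joint): How far the sprung seal bar is pressed down, m: 0 at rest, 0.016 bottomed; half-way 0.008. It sinks level wherever it is pressed, starts to yield at about 1 N, then gives 1 mm for each 0.5 N (about 5 N at half-way, 9 N at the bottom), and springs back.
- block_center (a point): Centre of the loose yellow bedding block, half-way up: rigid, 50 mm long (its x axis), 30 mm wide (y), 50 mm high (z), about 120 g, upright on the bench right of the reactor; dark band near its foot. Its flat underside is the working face. Flush with a bar end means its own end is level with the bar's: its centre is then 25 mm in from the bar's end.
- block: The same yellow block; this origin is the centre of its underside.
- hinge (a point): Middle of the flap's hinge line, 90 mm above the bench, along the reactor's x axis. The flap is an aluminium plate 146 x 115 mm, 5 mm thick, with a grey 110 x 70 x 32 mm lamp head on its inner face; about 0.45 kg.
- grip (a point): Middle of the flap's orange handle bar (flap_c2): round, 12 mm thick, 98 mm long, parallel to the hinge and 160 mm from it (4 mm above the hinge when shut), beyond the plate's free edge on two 8 mm stalks 90 mm apart, with a 29 mm clear gap between bar and plate. Open, it is about 185 mm above the bench. It may turn between the fingers as the flap swings.
- flap (a joint): Opening angle of the lamp flap, rad: 0 shut (level over well and seal bar), pi/2 upright, 2.5 at its open stop, where it starts, leaning out on the reactor's +y side. Nearly free hinge: it falls to one side or the other. It balances at 1.774 (11.6 degrees past upright towards open), handle bar then 246 mm above the bench and 36 mm outward (+y of the reactor) of the hinge line.
- wash_bottle_mid (a point): Bystander: white bottle with red cap, 56 mm across, 115 mm tall; point on its axis half-way up.
- amber_jar_mid (a point): Bystander: amber jar, 52 mm across, 75 mm tall; point half-way up.
- beaker_mid (a point): Bystander: glass beaker, 56 mm across, 70 mm tall; point half-way up. The three stand beyond the reactor, in any order.
Mind the look-alikes: they are no part of the job. Of the things that look like the block, the smallest one is meant.

How it is judged:
By the outcome, as a careful person would: the job done as asked, in the order asked, and still so for the second after the job is handed in, while the arm keeps its last pose, push and grip.
It also fails if it takes over 72 s, if anything falls off the work surface, if the arm or the gripper's body presses on something with over 40 N, if the wrist force passes 120 N, or if a joint passes its speed limit or range.

## Working session

There is one attempt and no reset: what is moved stays moved. The work goes in short steps, Python scripts to look and compute and a tool call to move; the robot and the scene stay as the last step left them, time stands still between calls to the robot, and variables do not carry over. Pictures are saved under pics/ and viewed, and the job is handed in when it is done.

Besides the shell and the picture viewer there is one more tool, called after ">>>" as a command line: name --argument value ..., lists and objects as JSON in quotes. jog_arm: Moves the arm, as the interface text tells. Its arguments: {"type":"object","properties":{"moves":{"type":"array","items":{"type":"array"}},"squeeze":{"type":"number"}},"required":["moves"]}

```bash
mkdir -p pics; ls; python3 - <<'E'
from station import ctrl, eyes
import cv2
print(ctrl.get_obs())
for n in ("side","top"):
    c=eyes.camera(n); print(n,{k:v for k,v in c.items() if k!="frame"})
    cv2.imwrite(f"pics/{n}0.png",c["frame"][:,:,::-1])
E
```

```text
pics
{'time_s': 0.0, 'qpos': array([-1.24259810e+00,  3.00490140e-01,  1.52160691e+00, -3.99567871e-05,
        1.32072521e+00, -6.65900839e-02]), 'joint_vel': array([-0.00031034, -0.00149214,  0.00144037,  0.00063914, -0.00132477,
        0.00149582]), 'tau': array([-5.79673051e-04, -5.31805480e+01, -3.52734554e+01,  7.07484456e-02,
        2.43933289e-02, -8.38829601e-05]), 'ee_pos': array([ 0.21143862, -0.50742857,  0.20486497]), 'eef_rot': array([-3.14036319e+00, -4.32036229e-05,  3.94798197e-01]), 'force': array([-0.3775332 , -0.36178055,  0.42352934]), 'moment': array([-0.02900123,  0.08748174, -0.01098891]), 'grip_width': 0.09365533529458735}
side {'vertical_fov': 45.81971613903054, 'cx': 285.14497908183864, 'cy': 213.57078123993108, 'k1': 0.018315482011795226, 'eye': array([0.4175718 , 0.97973758, 0.72874364]), 'attitude': array([-2.1246223 , -0.0168802 , -2.96025605])}
top {'vertical_fov': 45.011042133337824, 'cx': 275.47252061695133, 'cy': 215.70401460886637, 'k1': -0.17273279268382, 'eye': array([ 0.49595752, -0.04586   ,  1.17825012]), 'attitude': array([-3.06722252,  0.01041769, -1.58769488])}
```

View pics/side0.png

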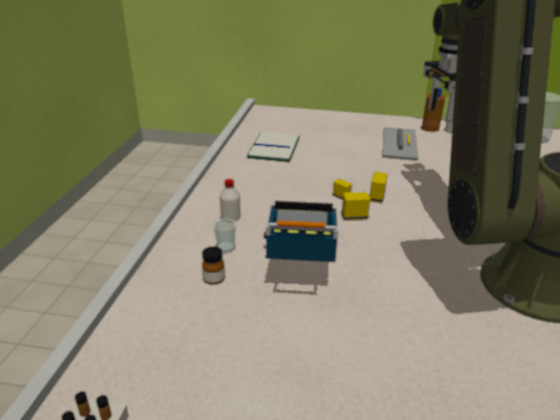

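View pics/top0.png

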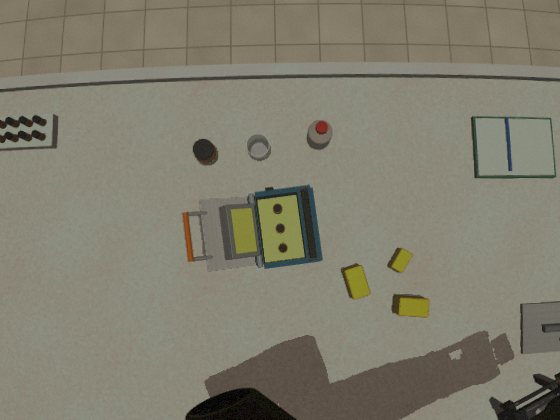

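```bash
cat > h.py <<'E'
import numpy as np, cv2
from scipy.spatial.transform import Rotation as R
def K(c):
    h=c["frame"].shape[0]; f=h/2/np.tan(np.radians(c["vertical_fov"])/2)
    return np.array([[f,0,c["cx"]],[0,f,c["cy"]],[0,0,1.]]), np.array([c["k1"],0,0,0,0.])
def ray(c,uv):
    k,d=K(c); p=cv2.undistortPoints(np.array(uv,float).reshape(-1,1,2),k,d).reshape(-1,2)
    v=np.c_[p,np.ones(len(p))]@R.from_euler("xyz",c["attitude"]).as_matrix().T
    return v
def onz(c,uv,z):
    v=ray(c,uv); e=np.array(c["eye"]); return e+v*((z-e[2])/v[:,2])[:,None]
def proj(c,P):
    k,d=K(c); Rm=R.from_euler("xyz",c["attitude"]).as_matrix()
    q=(np.atleast_2d(P)-c["eye"])@Rm
    return cv2.projectPoints(q,np.zeros(3),np.zeros(3),k,d)[0].reshape(-1,2)
def zoom(c,x0,y0,x1,y1,s,name):
    im=cv2.resize(c["frame"][y0:y1,x0:x1,::-1],None,fx=s,fy=s,interpolation=cv2.INTER_CUBIC); cv2.imwrite(name,im)
E
python3 - <<'E'
from station import ctrl, eyes
from h import *
import pickle
cs={n:eyes.camera(n) for n in("side","top")}
pickle.dump(cs,open("c0.pkl","wb"))
zoom(cs["top"],170,170,440,330,2.9,"pics/t1.png")
zoom(cs["side"],200,160,400,290,4,"pics/s1.png")
for n,c in cs.items():
    hsv=cv2.cvtColor(c["frame"],cv2.COLOR_RGB2HSV)
    m=cv2.inRange(hsv,(22,170,70),(32,255,255))
    cnt=cv2.findContours(m,0,1)[0]
    for q in cnt:
        if cv2.contourArea(q)>60: print(n,cv2.contourArea(q),cv2.minAreaRect(q))
E
```

```text
side 1059.5 ((361.8497619628906, 195.58474731445312), (41.28238296508789, 53.688907623291016), 78.9964599609375)
top 488.5 ((413.0710754394531, 306.50506591796875), (29.710020065307617, 18.381738662719727), 4.085616588592529)
top 513.5 ((356.5500183105469, 281.6499938964844), (30.674089431762695, 18.34120750427246), 71.56504821777344)
top 239.5 ((401.0896301269531, 260.4386901855469), (12.626714706420898, 21.853931427001953), 29.05460548400879)
```

View pics/t1.png

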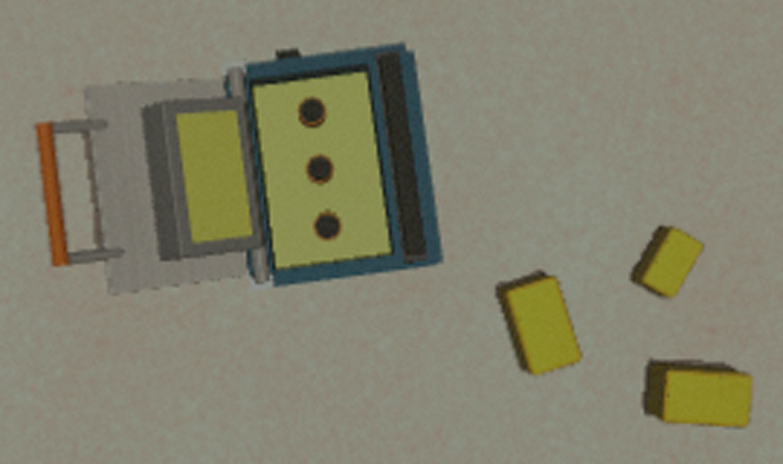

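View pics/s1.png

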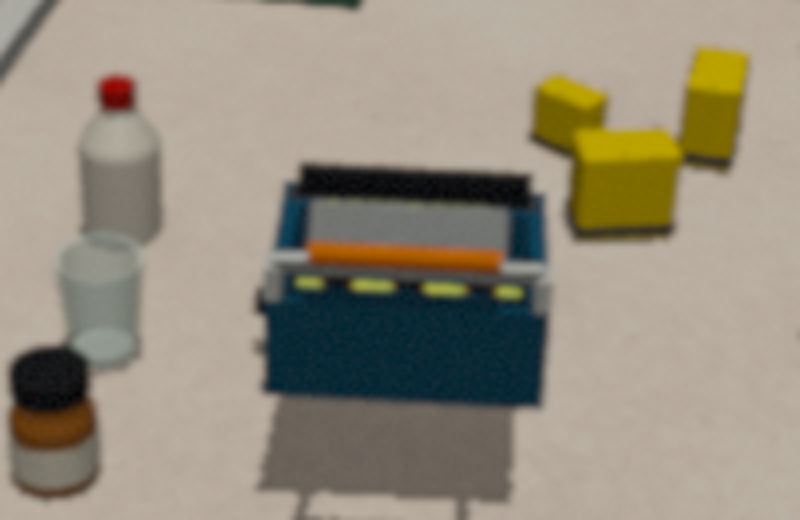

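```bash
python3 - <<'E'
from h import *
import pickle
cs=pickle.load(open("c0.pkl","rb")); c=cs["top"]; F=c["frame"]
hsv=cv2.cvtColor(F,cv2.COLOR_RGB2HSV)
def rect(m,z,name,roi):
    M=np.zeros_like(m);x0,y0,x1,y1=roi;M[y0:y1,x0:x1]=m[y0:y1,x0:x1]
    ys,xs=np.nonzero(M); 
    cnt=max(cv2.findContours(M,0,1)[0],key=cv2.contourArea)
    M2=np.zeros_like(M);cv2.drawContours(M2,[cnt],-1,255,-1)
    ys,xs=np.nonzero(M2); P=onz(c,np.c_[xs,ys],z)[:,:2]*1000
    r=cv2.minAreaRect(P.astype(np.float32))
    w=P-P.mean(0); u,s,v=np.linalg.svd(w,full_matrices=False)
    print(name,len(xs),P.mean(0).round(1),"pca len",(s/np.sqrt(len(xs))*12**.5).round(1),"ang",np.degrees(np.arctan2(v[0,1],v[0,0])).round(1),[np.round(a,1) for a in r])
print("V",hsv[255:266,392:412,2])
for t in(90,110,130):
    m=cv2.inRange(hsv,(20,140,t),(34,255,255)); rect(m,.05,"block%d"%t,(385,240,420,275))
dark=cv2.inRange(F.max(2),0,55); rect(dark,.09,"bar",(295,185,322,265))
print(F[225,296:326].tolist())
org=cv2.inRange(hsv,(3,150,90),(14,255,255)); rect(org,.185,"grip",(175,200,205,270))
# side: handle
S=cs["side"]; h2=cv2.cvtColor(S["frame"],cv2.COLOR_RGB2HSV)
m=cv2.inRange(h2,(3,180,120),(14,255,255)); m[:200]=0;m[240:]=0;m[:,:265]=0;m[:,340:]=0
ys,xs=np.nonzero(m);print("side handle",xs.mean(),ys.mean(),xs.min(),xs.max())
E
```

```text
V [[118  59  65  67  70 101 134 139 140 137 139 140 138 139 139 141 139 138
  140 138]
 [ 72  59  66  65  79 119 139 140 139 140 140 138 136 140 140 140 140 140
  141 134]
 [ 55  63  64  69 108 135 139 140 139 140 139 138 140 138 139 138 141 140
  140 130]
 [ 61  63  64  87 122 138 138 139 138 141 138 140 138 139 140 140 140 139
  137 140]
 [ 67  65  74 106 131 141 139 140 139 138 139 140 140 137 138 137 140 137
  139 138]
 [ 67  66  93 123 126 142 140 142 138 139 137 139 139 138 138 141 138 126
  140 140]
 [ 66  77 113 138 139 139 138 139 142 139 138 137 139 137 141 142 135 130
  140 139]
 [ 62  96 135 141 136 140 138 138 139 139 139 139 139 141 141 139 121 138
  139 140]
 [ 82 118 139 140 141 138 140 136 138 141 139 140 140 144 141 131 127 140
  139 138]
 [102 134 140 141 140 141 139 140 138 138 140 141 140 139 138 130 139 138
  138 139]
 [123 138 140 138 138 138 140 138 138 141 139 139 140 140 135 138 136 138
  140 139]]
block90 279 [ 475.4 -315.5] pca len [48.8 28.9] ang 147.2 [array([ 475.4, -315.5]), array([29. , 49.5]), np.float64(58.1)]
block110 266 [ 475.4 -316.1] pca len [4
[... 258 characters left out ...]
 -173.6 [array([ 561.1, -105.6]), array([150.8,  17.8]), np.float64(5.9)]
[[138, 142, 80], [138, 144, 81], [139, 143, 82], [138, 142, 80], [79, 85, 54], [28, 38, 38], [47, 72, 78], [45, 72, 79], [54, 66, 68], [48, 47, 39], [42, 41, 36], [46, 45, 39], [43, 42, 36], [45, 44, 32], [43, 43, 39], [39, 41, 32], [39, 42, 41], [44, 70, 77], [43, 69, 76], [45, 71, 75], [45, 68, 76], [57, 75, 79], [138, 138, 123], [139, 140, 125], [138, 140, 124], [139, 140, 124], [139, 135, 120], [139, 135, 121], [138, 136, 122], [139, 136, 121]]
grip 236 [531.4 137.4] pca len [96.5  9.6] ang -173.4 [array([531.5, 137.5]), array([95.9,  9.7]), np.float64(6.8)]
side handle 298.19354838709677 223.48387096774192 278 324
```

>>> jog_arm --moves '[[[38,27,0],[0,0,-1.2],90],[[76,54,0],[0,0,-2.4],80],[[112,81,0],[0,0,-3.6],70],[[146,106,-5],[0,0,-4.8],66],[[178,129,-10],[0,0,-6],66]]' --squeeze 45

```text
time_s: 0.62
ee_pos: [0.3812, -0.3843, 0.1971]
eef_rot: [3.141, -0.0, -0.134]
force: [0.6, -0.5, 0.5]
grip_width: 0.0677
```

>>> jog_arm --moves '[[[30,22,-10],[0,0,-1.2],66],[[60,44,-30],[0,0,-2.4],66],[[86,63,-55],[0,0,-3.6],66],[[86,63,-85],[0,0,-4.8],66],[[86,63,-95],[0,0,-5.04],66]]'

```text
time_s: 1.03
ee_pos: [0.4655, -0.3204, 0.0978]
eef_rot: [-3.141, 0.005, -0.571]
force: [-0.4, -0.3, -1.0]
grip_width: 0.066
```

>>> jog_arm --moves '[[[0,0,0],[0,0,0],66],[[0,0,0],[0,0,0],66]]'

```text
time_s: 1.2
ee_pos: [0.4655, -0.3234, 0.1026]
eef_rot: [3.141, -0.0, -0.566]
force: [-0.8, 0.0, -0.5]
grip_width: 0.066
```

```bash
python3 - <<'E'
from station import ctrl, eyes
from h import *
o=ctrl.get_obs();print(o["ee_pos"],o["eef_rot"],o["qpos"],o["force"])
c=eyes.camera("side"); zoom(c,300,110,460,230,5,"pics/s2.png")
c=eyes.camera("top"); zoom(c,330,200,490,320,5,"pics/t2.png")
E
```

```text
[ 0.4654981  -0.32343934  0.10261693] [ 3.14146369e+00 -4.47222527e-05 -5.66324957e-01] [-6.71798752e-01  4.39910924e-01  1.58162412e+00 -1.37251802e-04
  1.11999957e+00  1.46538233e+00] [-0.79156267  0.03989576 -0.49995613]
```

View pics/s2.png

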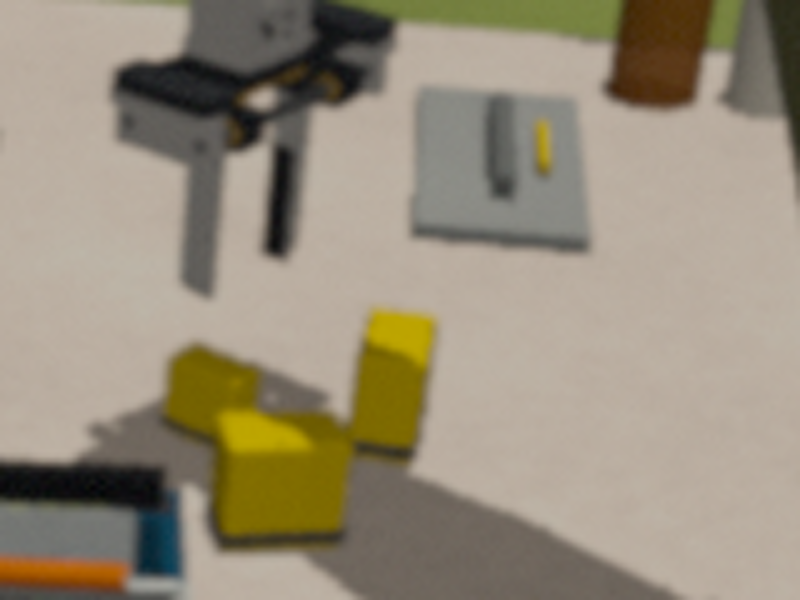

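View pics/t2.png

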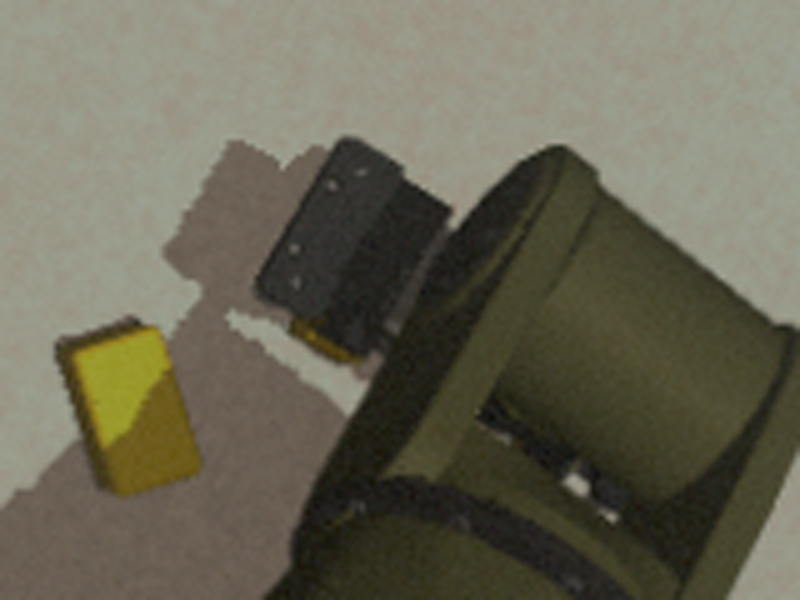

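```bash
python3 - <<'E'
from h import *
import pickle
cs=pickle.load(open("c0.pkl","rb")); c=cs["side"]
print(onz(c,[[200+570/4,160+98/4]],.05), proj(c,[[.4754,-.3163,.05],[.5603,-.1065,.09]]))
# bar top ends in side view
print(onz(c,[[200+302/4,160+167/4],[200+530/4,160+178/4]],.09))
print(proj(cs["top"],[[.5603-.0745+0,-.115,.09]]))
E
```

```text
[[ 0.47131418 -0.2928883   0.05      ]] [[341.77158829 180.62559048]
 [302.68397694 201.22068527]]
[[ 0.62755679 -0.0894287   0.09      ]
 [ 0.48403312 -0.10598962  0.09      ]]
[[313.10140015 257.5929006 ]]
```

>>> jog_arm --moves '[[[5,4,-10],[0,0,0],66],[[10,7,-25],[0,0,0],66],[[10,7,-45],[0,0,0],66],[[10,7,-65],[0,0,0],66],[[10,7,-75],[0,0,0],66]]'

```text
time_s: 1.72
ee_pos: [0.4754, -0.3153, 0.025]
eef_rot: [-3.141, 0.001, -0.568]
force: [-0.5, 0.8, 0.1]
grip_width: 0.0662
```

```bash
python3 - <<'E'
from h import *
import pickle
cs=pickle.load(open("c0.pkl","rb")); c=cs["side"]
t=np.array([.4655,-.3234,.1026]); d=np.array([-.5365,-.844,0])
for s in(-.033,-.0455,.033,.0455): p=proj(c,[t+s*d]); print(s,p,(p-[300,110])*5)
# block top corners in both views
u=np.array([.842,-.539,0]);v=np.array([.539,.842,0]);b=np.array([.4754,-.3163,.05])
P=[b+a*.025*u+e*.015*v for a in(-1,1) for e in(-1,1)]
print((proj(c,P)-[200,160])*4); print((proj(cs["top"],P)-[170,170])*2.9)
from station import eyes
c=eyes.camera("side"); zoom(c,300,140,400,215,8,"pics/s3.png"); print(c["eye"],c["attitude"])
E
```

```text
-0.033 [[339.82393799 167.27138553]] [[199.11968997 286.35692763]]
-0.0455 [[337.11219051 168.68128833]] [[185.56095253 293.40644167]]
0.033 [[353.65759292 160.0785516 ]] [[268.28796458 250.39275801]]
0.0455 [[356.18951846 158.76200294]] [[280.94759232 243.81001468]]
[[607.04997741  87.00420674]
 [582.05785136 100.98665498]
 [552.59837733  64.61298796]
 [527.40241768  78.02969543]]
[[671.58113418 299.26491909]
 [638.88885983 279.11845111]
 [704.23023833 243.85873099]
 [671.68787395 223.71455997]]
[0.4175718  0.97973758 0.72874364] [-2.1246223  -0.0168802  -2.96025605]
```

View pics/s3.png

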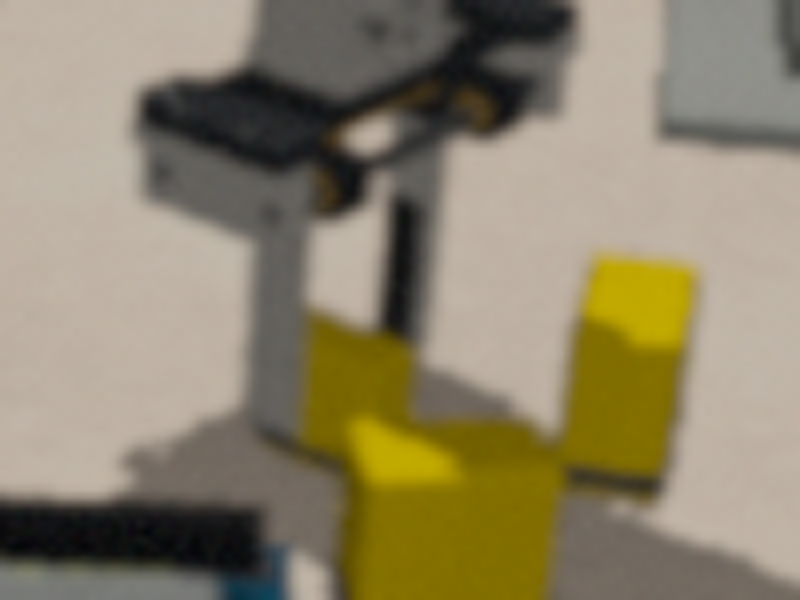

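>>> jog_arm --moves '[[[0,-1,-8],[0,0,0],66],[[0,-1,-15],[0,0,0],66],[[0,-1,-15],[0,0,0],50],[[0,-1,-15],[0,0,0],40],[[0,-1,-15],[0,0,0],25]]'

```text
time_s: 2.18
ee_pos: [0.4761, -0.3169, 0.0125]
eef_rot: [3.141, -0.001, -0.569]
force: [-0.6, 0.0, 0.1]
grip_width: 0.0494
```

>>> jog_arm --moves '[[[0,0,0],[0,0,0],20],[[0,0,0],[0,0,0],20],[[0,0,0],[0,0,0],20]]'

```text
time_s: 2.43
ee_pos: [0.476, -0.3168, 0.0122]
eef_rot: [3.141, -0.001, -0.569]
force: [-0.6, -1.7, 3.9]
grip_width: 0.0299
```

>>> jog_arm --moves '[[[0,0,0],[0,0,0],20],[[0,0,0],[0,0,0],20]]'

```text
time_s: 2.6
ee_pos: [0.476, -0.3168, 0.0122]
eef_rot: [3.142, -0.0, -0.569]
force: [-1.1, -0.3, 3.6]
grip_width: 0.03
```

>>> jog_arm --moves '[[[0,0,10],[0,0,0],20],[[0,0,30],[0,0,0],20],[[0,0,60],[0,0,0],20],[[0,0,90],[0,0,0],20],[[0,0,120],[0,0,0],20]]'

```text
time_s: 3.02
ee_pos: [0.4756, -0.3164, 0.1337]
eef_rot: [-3.141, 0.0, -0.569]
force: [-0.7, 0.2, -1.1]
grip_width: 0.0293
```

>>> jog_arm --moves '[[[0,0,5],[0,0,0],20],[[0,0,5],[0,0,0],20]]'

```text
time_s: 3.18
ee_pos: [0.4765, -0.3171, 0.1392]
eef_rot: [3.141, -0.004, -0.569]
force: [-0.1, 0.5, -1.2]
grip_width: 0.0299
```

```bash
python3 - <<'E'
from station import ctrl, eyes
from h import *
o=ctrl.get_obs();print(o["ee_pos"],o["eef_rot"],o["qpos"],o["force"],o["moment"])
c=eyes.camera("side"); zoom(c,280,80,440,200,5,"pics/s4.png")
c=eyes.camera("top"); zoom(c,330,200,490,320,5,"pics/t4.png")
E
```

```text
[ 0.47650814 -0.31712512  0.13923979] [ 3.14133937 -0.00388443 -0.56856194] [-6.51226135e-01  4.07575403e-01  1.53526867e+00  7.34494959e-05
  1.19485650e+00  1.48810579e+00] [-0.10067658  0.51426076 -1.18141628] [ 0.06349417 -0.00952544  0.0376833 ]
```

View pics/s4.png

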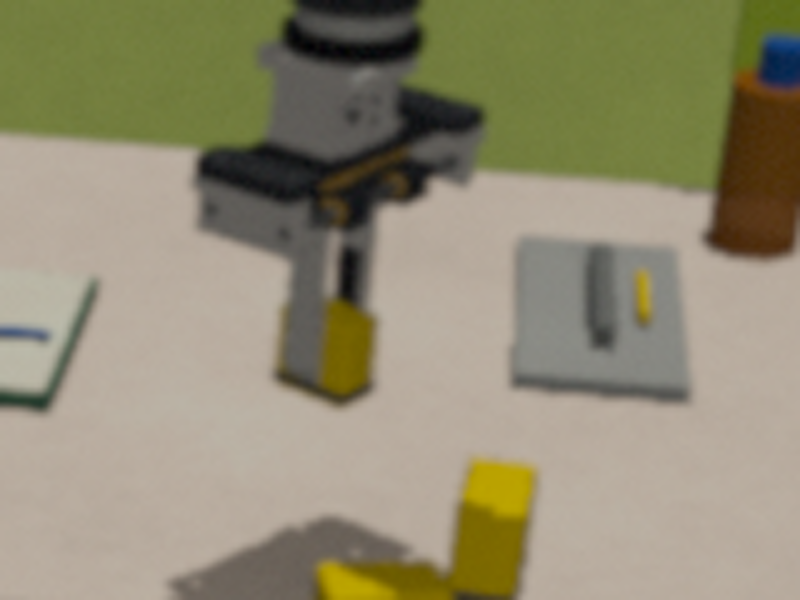

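>>> jog_arm --moves '[[[6,35,0],[0,0,1.3],20],[[12,72,0],[0,0,2.6],20],[[18,110,0],[0,0,3.9],20],[[24,147,0],[0,0,5.2],20],[[30,182,0],[0,0,6.5],20]]'

```text
time_s: 3.7
ee_pos: [0.505, -0.1326, 0.1351]
eef_rot: [-3.141, 0.003, 0.004]
force: [0.1, -0.3, -0.8]
grip_width: 0.0298
```

>>> jog_arm --moves '[[[4,23,-5],[0,0,1.32],20],[[4,23,-15],[0,0,1.32],20],[[4,23,-20],[0,0,1.32],20],[[4,23,-20],[0,0,1.32],20]]'

```text
time_s: 4.03
ee_pos: [0.5087, -0.1118, 0.1145]
eef_rot: [-3.14, 0.004, 0.112]
force: [0.7, -0.3, -0.3]
grip_width: 0.0301
```

```bash
python3 - <<'E'
from station import ctrl, eyes
from h import *
o=ctrl.get_obs();print(o["ee_pos"],o["eef_rot"],o["qpos"],o["force"],o["moment"])
c=eyes.camera("side"); zoom(c,240,150,360,240,6,"pics/s5.png")
c=eyes.camera("top"); zoom(c,240,170,360,280,6,"pics/t5.png")
E
```

```text
[ 0.50872091 -0.11183879  0.11454121] [-3.14016249  0.00371188  0.11201925] [-2.86661709e-01  3.33338190e-01  1.70153999e+00 -1.37233226e-04
  1.11069045e+00  1.17217921e+00] [ 0.65472807 -0.33083817 -0.33486858] [ 0.03663526 -0.02998443 -0.01641098]
```

View pics/s5.png

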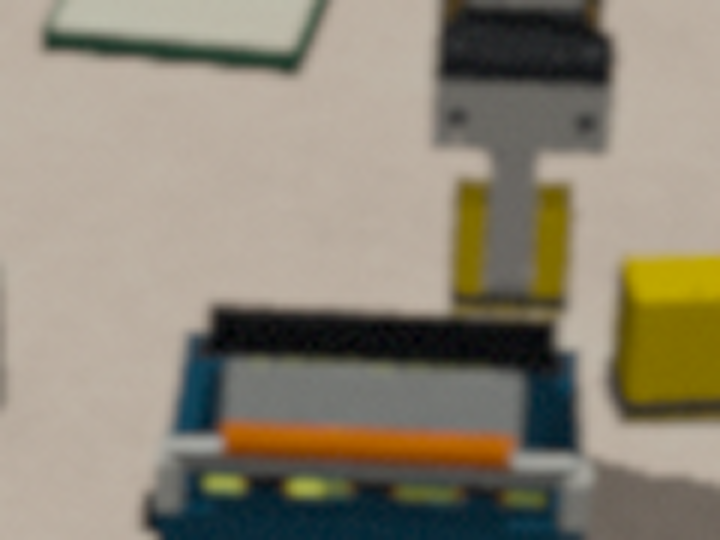

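View pics/t5.png

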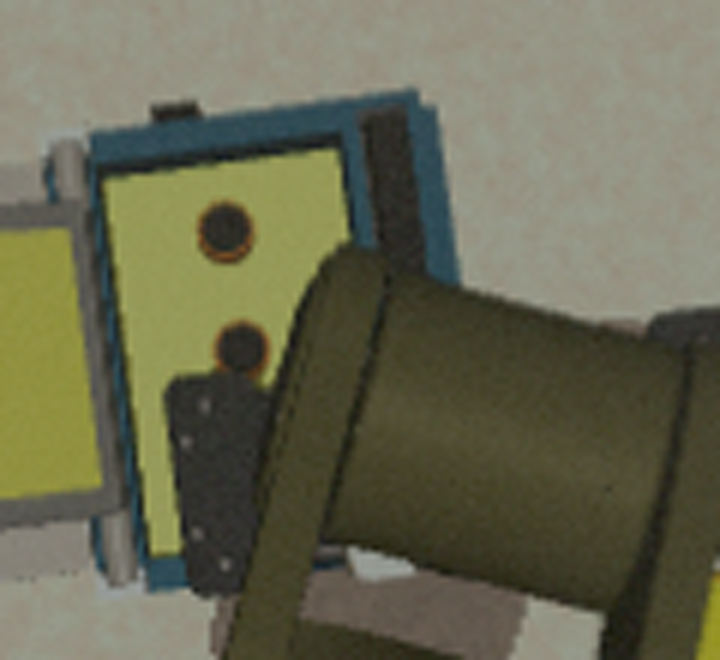

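```bash
python3 - <<'E'
from h import *
import pickle
from station import eyes
cs=pickle.load(open("c0.pkl","rb")); c=cs["side"]
F=eyes.camera("side")["frame"]
for r in (188,192,196,199,201,202,203): print(r,F[r,310:340].max(1).tolist())
print("bar")
for r in (203,204,206,208): print(r,"L",F[r,270:282].max(1).tolist(),"R",F[r,326:338].max(1).tolist())
y=np.radians(6.5);ux=np.array([np.cos(y),np.sin(y),0]);uy=np.array([-np.sin(y),np.cos(y),0])
B=np.array([.5603,-.1065,.09])
print("bar near/far front edge",proj(c,[B-.075*ux+.007*uy,B+.075*ux+.007*uy]), proj(c,[B-.075*ux+.007*uy-[0,0,.008],B+.075*ux+.007*uy-[0,0,.008]]))
t=np.array([.5087,-.1118,.1145-.0122])
print("block bottom front",proj(c,[t-.025*ux+.015*uy,t+.025*ux+.015*uy]),"top",proj(c,[t-.025*ux+.015*uy+[0,0,.05],t+.025*ux+.015*uy+[0,0,.05]]))
E
```

```text
188 [185, 186, 186, 184, 168, 145, 128, 127, 127, 125, 121, 112, 107, 104, 105, 105, 106, 108, 109, 118, 125, 127, 127, 128, 139, 161, 181, 186, 187, 186]
192 [186, 186, 187, 183, 165, 138, 127, 126, 127, 126, 121, 113, 105, 105, 106, 105, 107, 112, 118, 126, 126, 128, 126, 128, 143, 166, 180, 184, 183, 182]
196 [188, 190, 188, 181, 164, 139, 126, 126, 123, 117, 105, 98, 99, 95, 98, 97, 102, 107, 117, 125, 125, 126, 128, 131, 152, 172, 183, 187, 186, 185]
199 [189, 189, 188, 177, 150, 109, 83, 78, 79, 75, 71, 67, 68, 67, 66, 63, 62, 65, 70, 76, 76, 72, 75, 101, 147, 178, 187, 187, 188, 188]
201 [175, 176, 176, 174, 168, 158, 150, 143, 142, 142, 142, 140, 140, 137, 136, 135, 135, 132, 134, 139, 143, 141, 144, 153, 172, 185, 189, 189, 188, 188]
202 [128, 130, 130, 131, 128, 126, 120, 120, 122, 124, 124, 125, 130, 135, 136, 137, 136, 136, 145, 155, 157, 159, 162, 173, 184, 187, 189, 189, 187, 188]
203 [56, 61, 64, 65, 64, 63, 62, 66, 74, 74, 74, 79, 87, 94, 99, 97, 97, 100, 109, 117, 121, 125, 139, 165, 183, 188, 189, 188, 189, 189]
bar
203 L [188, 187, 184, 174, 139, 83, 32, 17, 21, 19, 21, 22] R [97, 100, 109, 117, 121, 125, 139, 165, 183, 188, 189, 188]
204 L [182, 177, 172, 158, 127, 74, 28, 19, 14, 19, 15, 19] R [41, 44, 47, 50, 56, 70, 111, 155, 180, 188, 189, 189]
206 L [158, 116, 91, 76, 55, 35, 18, 13, 18, 20, 15, 16] R [14, 18, 16, 10, 21, 47, 104, 155, 180, 188, 189, 189]
208 L [145, 103, 76, 60, 42, 32, 30, 27, 28, 33, 33, 32] R [15, 18, 21, 15, 14, 28, 65, 100, 122, 135, 161, 182]
bar near/far front edge [[332.20410746 204.05600035]
 [273.13315005 201.16561268]] [[331.99376564 206.7677617 ]
 [273.12014693 203.87091485]]
block bottom front [[333.32381905 201.60198782]
 [313.33141075 200.62966066]] top [[334.71228353 183.9811779 ]
 [314.28466338 183.02514088]]
```

```bash
python3 - <<'E'
from h import *
import pickle
cs=pickle.load(open("c0.pkl","rb")); c=cs["side"];T=cs["top"]
F=c["frame"].astype(int)
print("side bar cols (c0)")
for x in (278,285,295,305,315,325): print(x,F[196:218,x].max(1).tolist())
y=np.radians(6.5);ux=np.array([np.cos(y),np.sin(y),0]);uy=np.array([-np.sin(y),np.cos(y),0])
B=np.array([.5603,-.1065,.09])
for s in(-.075,0,.075): print(s,"back",proj(c,[B+s*ux-.007*uy]),"front",proj(c,[B+s*ux+.007*uy]),"rimfront",proj(c,[B+s*ux+.007*uy-[0,0,.02]]))
# top-view row across bar middle
G=T["frame"].astype(int)
print("top row 225:",G[225,298:326].tolist())
print("pred top L/R",proj(T,[B+.007*uy,B-.007*uy, B-.025*uy-[0,0,.02]]))
# bottle base etc: bench contact of reactor front bottom corner in side: hinge side outer bottom edge y=+75,z=0
O=B+.05*uy; O[2]=0
print("side reactor +y bottom corners",proj(c,[O-.085*ux+.075*uy,O+.085*ux+.075*uy]))
print("top box rim corners", proj(T,[O+np.array([0,0,.07])+a*.085*ux+b*.075*uy for a,b in((1,-1),(-1,-1),(-1,1),(1,1))]))
h=O+np.array([0,0,.1826])+.1956*uy
print("grip pred side",proj(c,[h]),"top",proj(T,[h]))
for x in (267,270,300,330,334): print(x,F[250:270,x].tolist()[::1][0:0],F[250:266,x].max(1).tolist())
E
```

```text
side bar cols (c0)
278 [185, 185, 185, 176, 140, 83, 37, 17, 12, 16, 14, 12, 31, 64, 93, 104, 106, 106, 106, 108, 109, 110]
285 [185, 184, 186, 180, 161, 112, 50, 24, 14, 17, 11, 19, 19, 63, 99, 114, 116, 116, 116, 116, 116, 116]
295 [185, 185, 184, 183, 171, 129, 69, 28, 20, 22, 13, 17, 21, 50, 89, 113, 118, 118, 115, 115, 115, 115]
305 [183, 184, 185, 185, 180, 157, 103, 46, 23, 19, 15, 16, 14, 27, 72, 109, 119, 116, 117, 116, 115, 115]
315 [185, 185, 184, 186, 185, 173, 131, 68, 29, 14, 17, 12, 14, 20, 57, 93, 113, 117, 118, 117, 116, 116]
325 [186, 184, 185, 186, 186, 180, 155, 103, 46, 24, 15, 15, 11, 15, 25, 56, 93, 109, 112, 113, 111, 112]
-0.075 back [[332.13534819 201.27397709]] front [[332.20410746 204.05600035]] rimfront [[331.68096824 210.80160911]]
0 back [[302.7874755  199.84709646]] front [[302.57950827 202.60721195]] rimfront [[302.30323592 209.34445293]]
0.075 back [[273.61458003 198.42687289]] front [[273.13315005 201.16561268]] rimfront [[273.10077912 207.89534486]]
top row 225: [[139, 143, 82], [138, 142, 80], [79, 85, 54], [28, 38, 38], [47, 72, 78], [45, 72, 79]
[... 428 characters left out ...]
8473]]
side reactor +y bottom corners [[334.48522539 260.95121781]
 [264.61901366 257.13383101]]
top box rim corners [[313.94176253 183.87649741]
 [324.45869995 260.5551869 ]
 [256.30853074 269.55292116]
 [246.47619708 192.73063188]]
grip pred side [[299.72327283 222.6253748 ]] top [[187.73254212 236.31262616]]
267 [] [63, 59, 59, 60, 60, 57, 55, 64, 117, 165, 179, 179, 177, 169, 164, 162]
270 [] [52, 52, 54, 53, 54, 52, 51, 55, 72, 109, 115, 112, 108, 110, 107, 105]
300 [] [54, 55, 53, 53, 50, 52, 52, 53, 51, 61, 73, 98, 108, 109, 110, 109]
330 [] [53, 53, 52, 55, 54, 53, 53, 53, 54, 51, 54, 88, 144, 174, 183, 185]
334 [] [56, 55, 56, 58, 59, 60, 61, 64, 67, 70, 74, 100, 145, 174, 183, 183]
```

```bash
python3 - <<'E'
from h import *
import pickle
cs=pickle.load(open("c0.pkl","rb"))
zoom(cs["top"],285,175,330,215,14,"pics/tz1.png")
zoom(cs["top"],285,235,330,275,14,"pics/tz2.png")
zoom(cs["side"],260,190,340,240,10,"pics/sz1.png")
E
```

```text
(no output)
```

View pics/tz1.png

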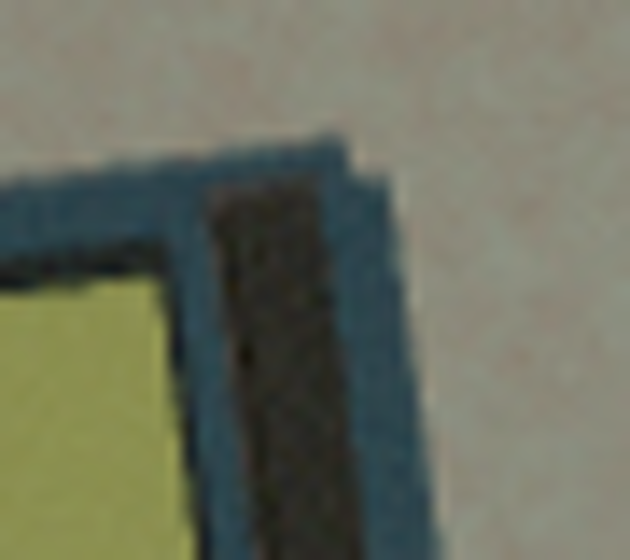

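View pics/tz2.png

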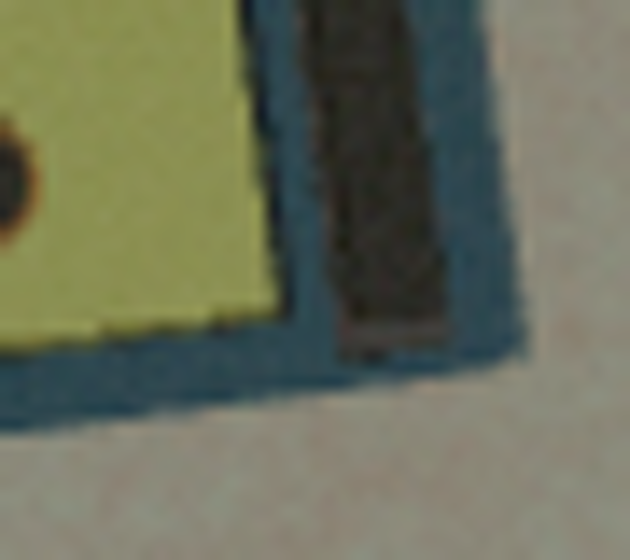

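View pics/sz1.png

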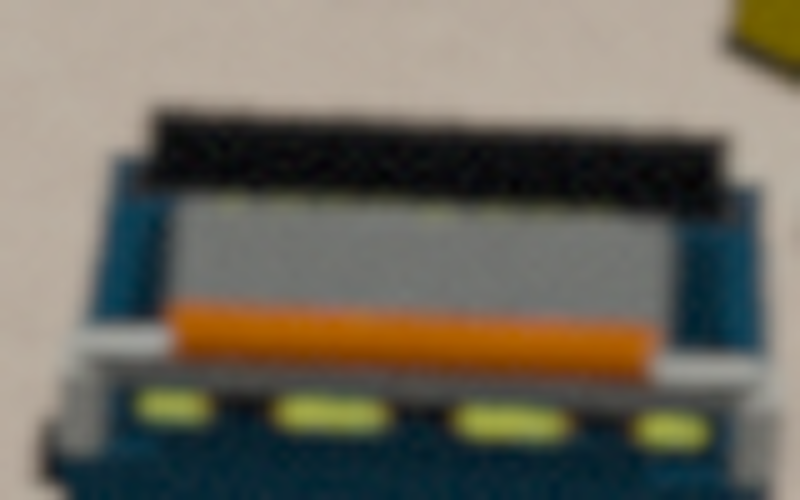

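```bash
python3 - <<'E'
from h import *
import pickle
cs=pickle.load(open("c0.pkl","rb"));T=cs["top"];S=cs["side"]
t=np.array([.5087,-.1118,.1145]);y=.112
ux=np.array([np.cos(y),np.sin(y),0]);uy=np.array([-np.sin(y),np.cos(y),0])
for h in(.097,.12,.14): print(h,proj(T,[t+.0885*uy+[0,0,h]+a*.0375*ux for a in(-1,0,1)]).round(1).tolist())
for h in(.097,.12,.14): print(h,((proj(S,[t+.0885*uy+[0,0,h]+a*.0375*ux for a in(-1,0,1)])-[240,150])*6).round(1).tolist())
E
```

```text
0.097 [[271.7, 271.7], [269.2, 252.1], [266.7, 232.6]]
0.12 [[271.5, 272.1], [268.9, 252.1], [266.3, 232.1]]
0.14 [[271.3, 272.5], [268.6, 252.1], [266.0, 231.7]]
0.097 [[615.4, 159.2], [515.7, 154.6], [416.2, 149.9]]
0.12 [[620.2, 104.3], [519.4, 99.7], [418.9, 95.1]]
0.14 [[624.5, 55.5], [522.7, 51.0], [421.2, 46.4]]
```

>>> jog_arm --moves '[[[2,1.5,-4],[0,0,0],20],[[2,1.5,-8],[0,0,0],20],[[2,1.5,-8],[0,0,0],20],[[2,1.5,-8],[0,0,0],20]]'

```text
time_s: 4.52
ee_pos: [0.5117, -0.1103, 0.1086]
eef_rot: [-3.141, 0.001, 0.113]
force: [-0.8, -0.8, -0.5]
grip_width: 0.0298
```

>>> jog_arm --moves '[[[0,0,-2],[0,0,0],20],[[0,0,-2],[0,0,0],20]]'

```text
time_s: 4.68
ee_pos: [0.5118, -0.1102, 0.1066]
eef_rot: [-3.141, 0.0, 0.114]
force: [-0.3, -0.1, -1.0]
grip_width: 0.0297
```

>>> jog_arm --moves '[[[0,0,-2],[0,0,0],20],[[0,0,-2],[0,0,0],20]]'

```text
time_s: 4.85
ee_pos: [0.5118, -0.1102, 0.1046]
eef_rot: [-3.141, 0.0, 0.114]
force: [0.3, -0.4, -1.5]
grip_width: 0.03
```

```bash
python3 - <<'E'
from station import ctrl, eyes
from h import *
o=ctrl.get_obs();print(o["ee_pos"],o["eef_rot"],o["qpos"],o["force"],o["moment"])
c=eyes.camera("side"); zoom(c,260,170,345,230,9,"pics/s6.png")
E
```

```text
[ 0.51177123 -0.1101654   0.10459941] [-3.14149255e+00  1.67590750e-04  1.13747521e-01] [-2.82013791e-01  3.49487456e-01  1.70554095e+00  3.13646028e-05
  1.08675747e+00  1.17502042e+00] [ 0.26345946 -0.38974813 -1.51541325] [ 0.01221811  0.03250411 -0.01921099]
```

View pics/s6.png

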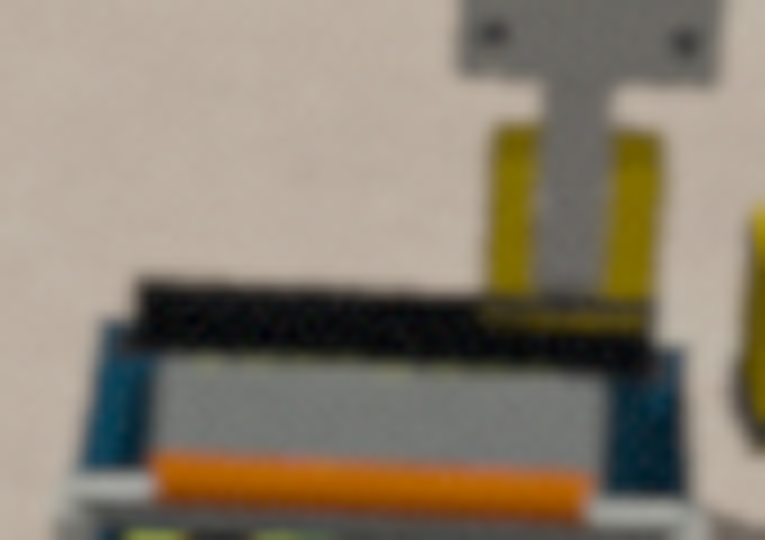

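>>> jog_arm --moves '[[[-0.8,-1,-2],[0,0,0],20],[[-0.8,-1,-4],[0,0,0],20],[[-0.8,-1,-4],[0,0,0],20],[[-0.8,-1,-4],[0,0,0],20]]'

```text
time_s: 5.23
ee_pos: [0.511, -0.1113, 0.1009]
eef_rot: [3.141, 0.0, 0.114]
force: [-0.6, -0.8, 1.2]
grip_width: 0.0298
```

>>> jog_arm --moves '[[[0,0,-3],[0,0,0],20],[[0,0,-3],[0,0,0],20],[[0,0,-3],[0,0,0],20]]'

```text
time_s: 5.48
ee_pos: [0.5112, -0.1112, 0.0979]
eef_rot: [3.141, -0.0, 0.114]
force: [0.5, -0.5, 2.3]
grip_width: 0.0296
```

>>> jog_arm --moves '[[[0,0,-3],[0,0,0],20],[[0,0,-3],[0,0,0],20],[[0,0,-3],[0,0,0],20]]'

```text
time_s: 5.73
ee_pos: [0.5112, -0.1112, 0.0949]
eef_rot: [3.141, -0.0, 0.114]
force: [0.0, 0.3, 4.8]
grip_width: 0.0297
```

>>> jog_arm --moves '[[[0,0,0],[0,0,0],20]]'

```text
time_s: 5.82
ee_pos: [0.5112, -0.1112, 0.095]
eef_rot: [3.141, -0.0, 0.114]
force: [0.9, -1.4, 3.9]
grip_width: 0.0298
```

>>> jog_arm --moves '[[[0,0,0],[0,0,0],20]]'

```text
time_s: 5.9
ee_pos: [0.5112, -0.1113, 0.095]
eef_rot: [3.141, -0.0, 0.114]
force: [0.3, -0.6, 3.0]
grip_width: 0.0301
```

>>> jog_arm --moves '[[[0,0,0],[0,0,0],20]]'

```text
time_s: 5.98
ee_pos: [0.5112, -0.1112, 0.095]
eef_rot: [3.141, -0.0, 0.114]
force: [0.6, -0.0, 3.3]
grip_width: 0.0297
```

```bash
python3 - <<'E'
from station import ctrl, eyes
from h import *
c=eyes.camera("side"); zoom(c,260,170,345,230,9,"pics/s7.png")
E
```

```text
(no output)
```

View pics/s7.png

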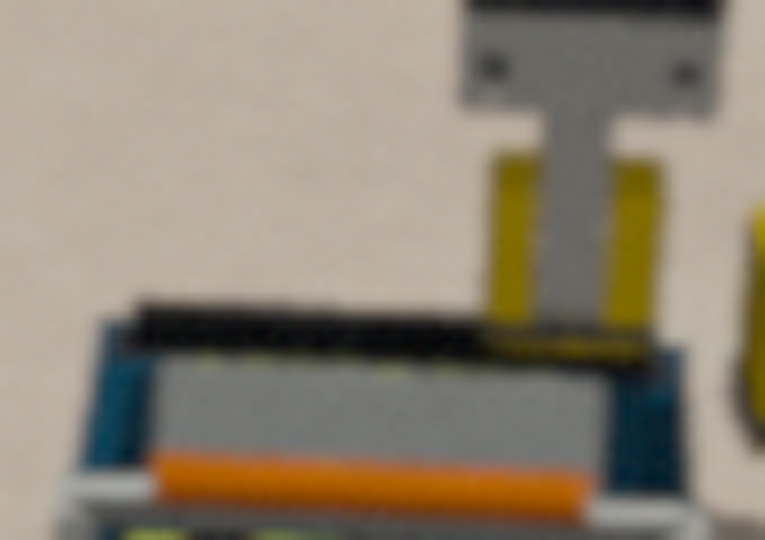

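>>> jog_arm --moves '[[[-0.5,0,-0.4],[0,0,0],20],[[-0.5,0,-0.4],[0,0,0],20],[[-0.5,0,-0.4],[0,0,0],20]]'

```text
time_s: 6.28
ee_pos: [0.5108, -0.1112, 0.0946]
eef_rot: [3.141, -0.001, 0.114]
force: [3.7, -0.1, 4.1]
grip_width: 0.0297
```

>>> jog_arm --moves '[[[3,0.3,0],[0,0,0],20],[[7,0.8,0],[0,0,0],20],[[11,1.3,0],[0,0,0],20],[[15,1.7,0],[0,0,0],20],[[19,2.2,0],[0,0,0],20]]'

```text
time_s: 6.7
ee_pos: [0.5298, -0.1089, 0.0943]
eef_rot: [-3.141, 0.001, 0.114]
force: [-3.4, -0.2, 3.4]
grip_width: 0.0301
```

>>> jog_arm --moves '[[[4,0.5,0.1],[0,0,0],20],[[8,0.9,0.1],[0,0,0],20],[[12,1.4,0.1],[0,0,0],20],[[16,1.8,0.1],[0,0,0],20],[[20,2.3,0.1],[0,0,0],20]]'

```text
time_s: 7.12
ee_pos: [0.5499, -0.1066, 0.0945]
eef_rot: [-3.142, 0.0, 0.114]
force: [-2.6, -0.7, 3.2]
grip_width: 0.03
```

>>> jog_arm --moves '[[[4,0.5,0],[0,0,0],20],[[8,0.9,0],[0,0,0],20],[[12,1.4,0],[0,0,0],20],[[16,1.8,0],[0,0,0],20],[[20,2.3,0],[0,0,0],20]]'

```text
time_s: 7.53
ee_pos: [0.5699, -0.1044, 0.0946]
eef_rot: [3.142, -0.0, 0.114]
force: [-2.2, -0.1, 2.8]
grip_width: 0.0299
```

>>> jog_arm --moves '[[[4,0.5,0],[0,0,0],20],[[8,0.9,0],[0,0,0],20],[[12,1.4,0],[0,0,0],20],[[16,1.8,0],[0,0,0],20],[[20,2.3,0],[0,0,0],20]]'

```text
time_s: 7.95
ee_pos: [0.5899, -0.102, 0.0946]
eef_rot: [3.142, 0.0, 0.114]
force: [-3.4, -0.7, 4.6]
grip_width: 0.0297
```

>>> jog_arm --moves '[[[4,0.5,0],[0,0,0],20],[[8,0.9,0],[0,0,0],20],[[12,1.4,0],[0,0,0],20],[[15,1.7,0],[0,0,0],20],[[18,2.1,0],[0,0,0],20]]'

```text
time_s: 8.37
ee_pos: [0.6078, -0.0999, 0.0945]
eef_rot: [-3.142, 0.0, 0.114]
force: [-2.9, -0.4, 4.0]
grip_width: 0.0296
```

```bash
python3 - <<'E'
from station import ctrl, eyes
from h import *
c=eyes.camera("side"); zoom(c,260,170,345,230,9,"pics/s8.png"); print(ctrl.get_obs()["ee_pos"])
E
```

```text
[ 0.60822238 -0.0999059   0.0945379 ]
```

View pics/s8.png

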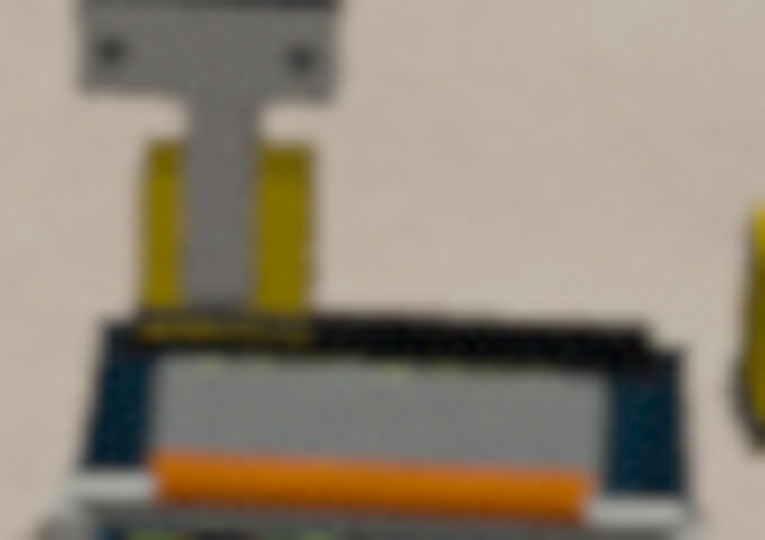

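>>> jog_arm --moves '[[[1.5,0.2,0],[0,0,0],20],[[1.5,0.2,0],[0,0,0],20],[[1.5,0.2,0],[0,0,0],20]]'

```text
time_s: 8.67
ee_pos: [0.6093, -0.0998, 0.0947]
eef_rot: [3.142, -0.001, 0.114]
force: [-1.7, -0.1, 4.2]
grip_width: 0.0297
```

```bash
python3 - <<'E'
from station import ctrl, eyes
from h import *
import pickle
c=eyes.camera("side"); zoom(c,260,185,300,215,18,"pics/s9.png"); print(ctrl.get_obs()["ee_pos"])
zoom(pickle.load(open("c0.pkl","rb"))["side"],260,185,300,215,18,"pics/s9b.png")
F=c["frame"]
for r in range(202,210): print(r,F[r,268:282].tolist()[::1] and [tuple(p) for p in F[r,271:279].tolist()])
E
```

```text
[ 0.60924746 -0.09975529  0.09470196]
202 [(189, 177, 164), (188, 175, 162), (177, 164, 149), (155, 141, 117), (132, 116, 65), (126, 108, 10), (128, 108, 0), (125, 107, 23)]
203 [(189, 176, 163), (186, 174, 160), (173, 162, 148), (150, 137, 119), (122, 108, 69), (113, 96, 19), (116, 96, 3), (113, 96, 22)]
204 [(178, 166, 153), (172, 160, 148), (158, 147, 136), (127, 116, 104), (93, 83, 63), (83, 70, 34), (84, 72, 33), (83, 70, 35)]
205 [(144, 135, 125), (127, 119, 111), (110, 103, 95), (85, 78, 72), (65, 58, 46), (64, 56, 36), (69, 61, 33), (73, 62, 31)]
206 [(113, 109, 101), (66, 67, 67), (52, 53, 52), (50, 47, 37), (58, 49, 26), (72, 61, 24), (81, 68, 20), (89, 74, 15)]
207 [(100, 96, 91), (40, 45, 48), (30, 31, 35), (34, 31, 28), (42, 35, 17), (54, 45, 13), (64, 53, 16), (67, 55, 11)]
208 [(87, 85, 83), (39, 43, 49), (29, 33, 35), (27, 27, 27), (26, 26, 24), (29, 28, 26), (33, 32, 26), (32, 29, 22)]
209 [(80, 80, 78), (31, 40, 47), (22, 34, 39), (25, 30, 36), (17, 27, 32), (26, 34, 38), (40, 43, 45), (56, 58, 58)]
```

View pics/s9.png

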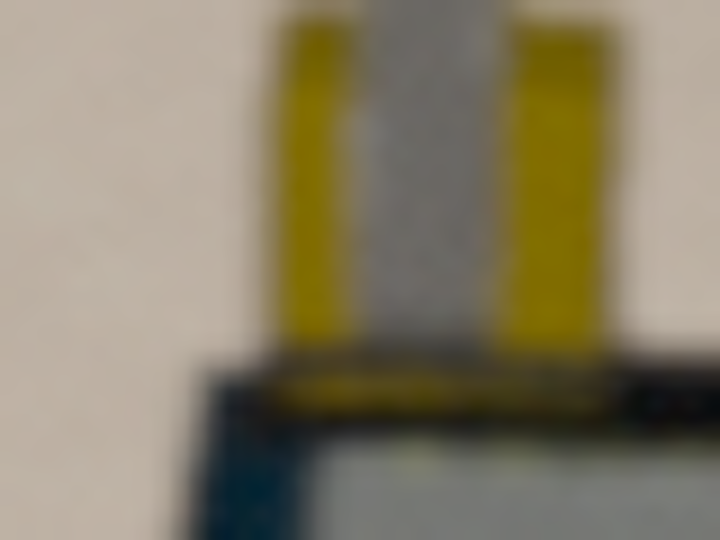

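View pics/s9b.png

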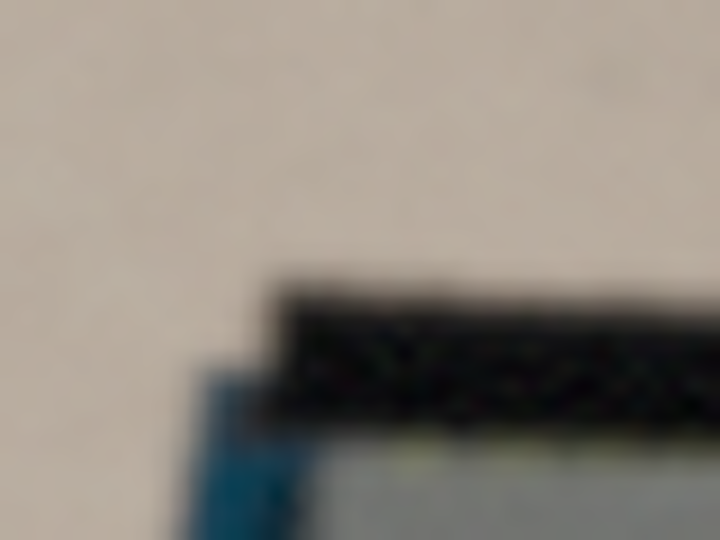

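>>> jog_arm --moves '[[[0.6,0.1,0],[0,0,0],20],[[0.6,0.1,0],[0,0,0],20],[[0.6,0.1,0],[0,0,0],20]]'

```text
time_s: 8.97
ee_pos: [0.6095, -0.0997, 0.0945]
eef_rot: [-3.142, 0.0, 0.114]
force: [-2.8, 0.3, 4.7]
grip_width: 0.0299
```

>>> jog_arm --moves '[[[0,0,5],[0,0,0],20],[[0,0,12],[0,0,0],20],[[0,0,25],[0,0,0],20],[[0,0,45],[0,0,0],20],[[0,0,60],[0,0,0],20]]'

```text
time_s: 9.38
ee_pos: [0.6098, -0.0997, 0.1567]
eef_rot: [3.141, -0.001, 0.114]
force: [0.7, 0.7, -0.1]
grip_width: 0.0296
```

>>> jog_arm --moves '[[[-10,-32,0],[0,0,0],20],[[-20,-66,0],[0,0,0],20],[[-32,-102,0],[0,0,0],20],[[-42,-134,-10],[0,0,0],20],[[-50,-160,-30],[0,0,0],20]]'

```text
time_s: 9.8
ee_pos: [0.5599, -0.2624, 0.1277]
eef_rot: [3.139, -0.004, 0.113]
force: [1.6, -0.9, -1.4]
grip_width: 0.0298
```

>>> jog_arm --moves '[[[0,0,-30],[0,0,0],20],[[0,0,-60],[0,0,0],20],[[0,0,-85],[0,0,0],20],[[0,0,-100],[0,0,0],20],[[0,0,-107],[0,0,0],20]]'

```text
time_s: 10.22
ee_pos: [0.5589, -0.2593, 0.0159]
eef_rot: [-3.14, 0.002, 0.114]
force: [0.2, 0.4, -0.7]
grip_width: 0.0297
```

>>> jog_arm --moves '[[[0,0,0],[0,0,0],20],[[0,0,0],[0,0,0],20]]'

```text
time_s: 10.38
ee_pos: [0.5602, -0.2599, 0.0188]
eef_rot: [3.141, -0.001, 0.114]
force: [-0.9, -0.3, -1.6]
grip_width: 0.0294
```

Lower gently until bench contact.

>>> jog_arm --moves '[[[0,0,-3],[0,0,0],20],[[0,0,-5.5],[0,0,0],20],[[0,0,-5.5],[0,0,0],20]]'

```text
time_s: 10.63
ee_pos: [0.5598, -0.2597, 0.0124]
eef_rot: [3.141, -0.0, 0.114]
force: [-0.4, -0.2, -1.0]
grip_width: 0.03
```

>>> jog_arm --moves '[[[0,0,-0.8],[0,0,0],20],[[0,0,-0.8],[0,0,0],20]]'

```text
time_s: 10.8
ee_pos: [0.5598, -0.2598, 0.0122]
eef_rot: [3.141, -0.0, 0.114]
force: [-3.4, 2.4, 6.0]
grip_width: 0.0299
```

Contact. Release slowly and retreat.

>>> jog_arm --moves '[[[0,0,0.3],[0,0,0],36],[[0,0,0.3],[0,0,0],50],[[0,0,0.3],[0,0,0],60],[[0,0,0.3],[0,0,0],60]]'

```text
time_s: 11.13
ee_pos: [0.5597, -0.2597, 0.0116]
eef_rot: [3.142, -0.0, 0.114]
force: [0.2, 0.8, -0.0]
grip_width: 0.0527
```

>>> jog_arm --moves '[[[0,0,10],[0,0,0],60],[[0,0,40],[0,0,0],60],[[0,0,80],[0,0,0],60],[[0,0,120],[0,0,0],60],[[0,0,160],[0,0,0],60]]'

```text
time_s: 11.55
ee_pos: [0.5593, -0.2595, 0.1742]
eef_rot: [3.141, -0.0, 0.114]
force: [0.3, -0.8, -0.6]
grip_width: 0.0598
```

```bash
python3 - <<'E'
from station import ctrl, eyes
from h import *
c=eyes.camera("side"); zoom(c,200,100,400,250,4,"pics/s10.png"); print(ctrl.get_obs()["ee_pos"])
E
```

```text
[ 0.56179099 -0.2607658   0.18324317]
```

View pics/s10.png

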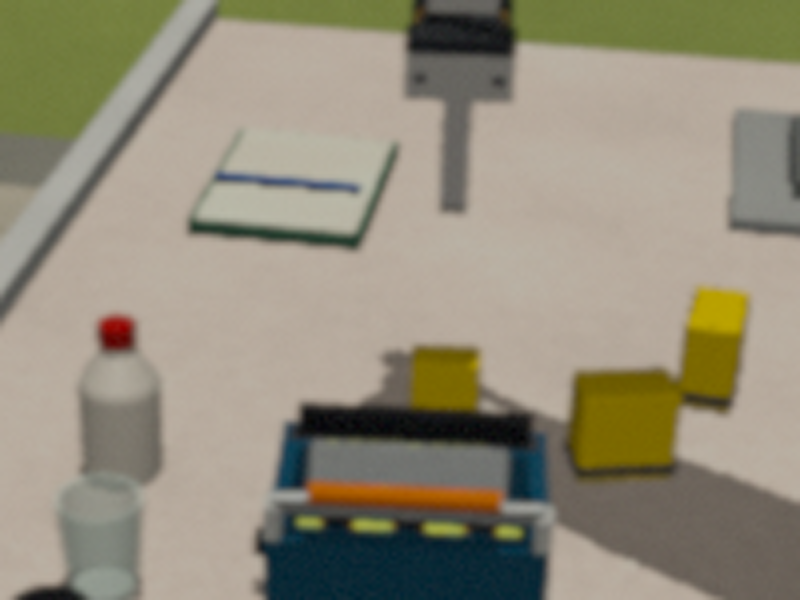

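>>> jog_arm --moves '[[[0,5,35],[0,0,0],50],[[-2,30,60],[0,0,0],44],[[-5,62,85],[0,0,0],40],[[-8,98,100],[0,0,0],40],[[-11,135,105],[0,0,0],40]]' --squeeze 20

```text
time_s: 12.02
ee_pos: [0.5487, -0.1237, 0.2799]
eef_rot: [3.14, -0.004, 0.113]
force: [0.9, 0.1, 0.5]
grip_width: 0.0404
```

>>> jog_arm --moves '[[[-3,38,0],[-0.8,-0.1,0],40],[[-6,76,0],[-1.8,-0.2,0],40],[[-9,114,0],[-2.8,-0.32,0],40],[[-12,152,0],[-3.8,-0.43,0],40],[[-15,190,0],[-4.8,-0.54,0],40]]'

```text
time_s: 12.43
ee_pos: [0.5331, 0.067, 0.2781]
eef_rot: [2.716, -0.003, 0.114]
force: [1.6, -0.2, -0.1]
grip_width: 0.0402
```

>>> jog_arm --moves '[[[-3,38,0],[-0.6,-0.07,0],40],[[-6,76,0],[-1.16,-0.14,0],40],[[-7,94,0],[-1.16,-0.14,0],40],[[-7,94,0],[-1.16,-0.14,0],40],[[-7,94,0],[-1.16,-0.14,0],40]]'

```text
time_s: 12.85
ee_pos: [0.5265, 0.16, 0.2766]
eef_rot: [2.618, 0.0, 0.115]
force: [0.7, -0.1, -0.1]
grip_width: 0.0399
```

```bash
cat > st.py <<'E'
from station import ctrl, eyes
from h import *
def st():
    o=ctrl.get_obs(); Rm=R.from_euler("xyz",o["eef_rot"]).as_matrix()
    g=o["ee_pos"]-.019*Rm[:,2]
    print("t",o["time_s"],"tcp",(o["ee_pos"]*1000).round(1),"grasp",(g*1000).round(1),"ztool",Rm[:,2].round(3),"ytool",Rm[:,1].round(3),"q",o["qpos"].round(3),"F",o["force"].round(1),"M",o["moment"].round(2),"w",o["grip_width"])
    return g
E
python3 - <<'E'
from st import *
st()
c=eyes.camera("side"); zoom(c,200,100,400,250,4,"pics/s11.png")
c=eyes.camera("top"); zoom(c,150,150,350,300,4,"pics/t11.png")
E
```

```text
t 12.85 tcp [526.5 160.  276.6] grasp [525.4 169.4 293.1] ztool [ 0.057 -0.497 -0.866] ytool [ 0.1  -0.86  0.5 ] q [ 0.461  0.366  1.352 -0.49   1.611  1.943] F [ 0.7 -0.1 -0.1] M [0.23 0.03 0.01] w 0.039908380933801765
```

View pics/s11.png

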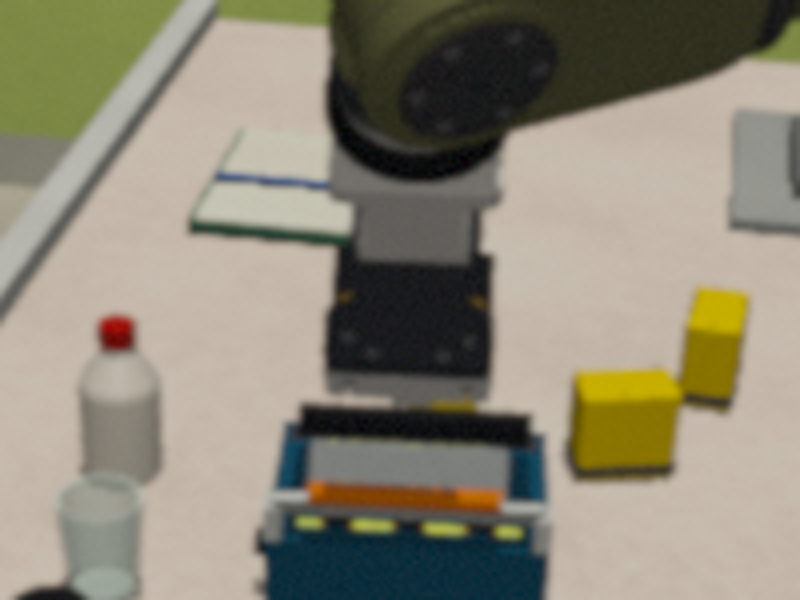

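View pics/t11.png

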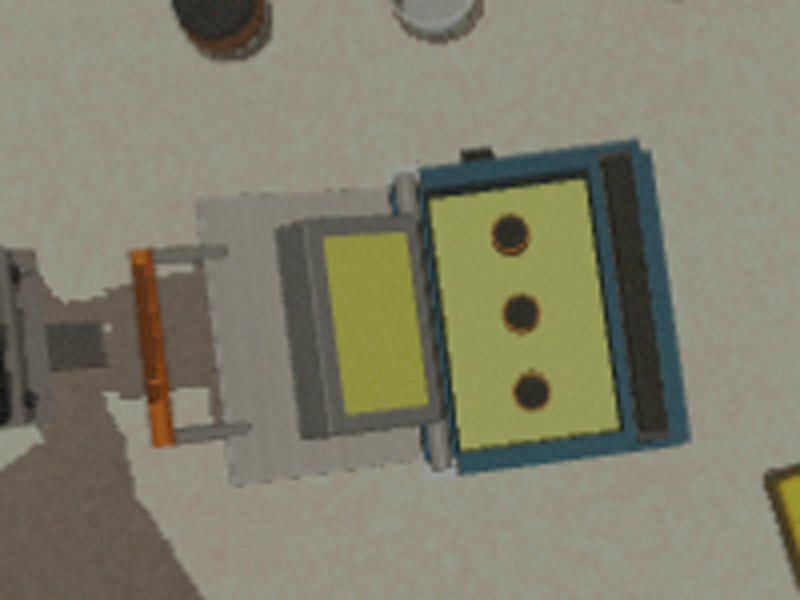

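```bash
python3 - <<'E'
from st import *
T=eyes.camera("top")
p=np.array([.5265,.160,.2766]);y=np.array([.1,-.86,.5])
print(((proj(T,[p+.020*y,p+.0325*y, p+.0325*y-.0*y])-[150,150])*4+1.5).round(1))
hsv=cv2.cvtColor(T["frame"],cv2.COLOR_RGB2HSV)
m=cv2.inRange(hsv,(3,130,50),(15,255,255));m[:,:178]=0;m[:,200:]=0;m[:205]=0;m[270:]=0
ys,xs=np.nonzero(m);P=onz(T,np.c_[xs,ys],.1826)[:,:2]*1000
r=cv2.minAreaRect(P.astype(np.float32));print(len(xs),P.mean(0),r)
E
```

```text
[[ 98.1 348. ]
 [119.2 344.3]
 [119.2 344.3]]
265 [531.46211024 137.74836497] ((532.4498901367188, 137.77822875976562), (97.8712387084961, 11.166082382202148), 6.787309169769287)
```

>>> jog_arm --moves '[[[2,-4,-25],[0,0,0],40],[[4,-9,-50],[0,0,0],40],[[4,-9,-68],[0,0,0],40],[[4,-9,-71],[0,0,0],40],[[4,-9,-71],[0,0,0],40]]'

```text
time_s: 13.42
ee_pos: [0.5306, 0.1492, 0.2054]
eef_rot: [2.618, 0.001, 0.112]
force: [0.2, -0.6, 0.8]
grip_width: 0.0399
```

```bash
python3 - <<'E'
from st import *
st()
c=eyes.camera("side"); zoom(c,240,150,360,240,6,"pics/s12.png")
c=eyes.camera("top"); zoom(c,150,190,250,275,7,"pics/t12.png")
E
```

```text
t 13.4167 tcp [530.6 149.2 205.4] grasp [529.5 158.6 221.8] ztool [ 0.055 -0.497 -0.866] ytool [ 0.097 -0.86   0.5  ] q [ 0.441  0.416  1.451 -0.495  1.474  1.998] F [ 0.2 -0.6  0.8] M [ 0.29  0.01 -0.02] w 0.03987572723638331
```

View pics/s12.png

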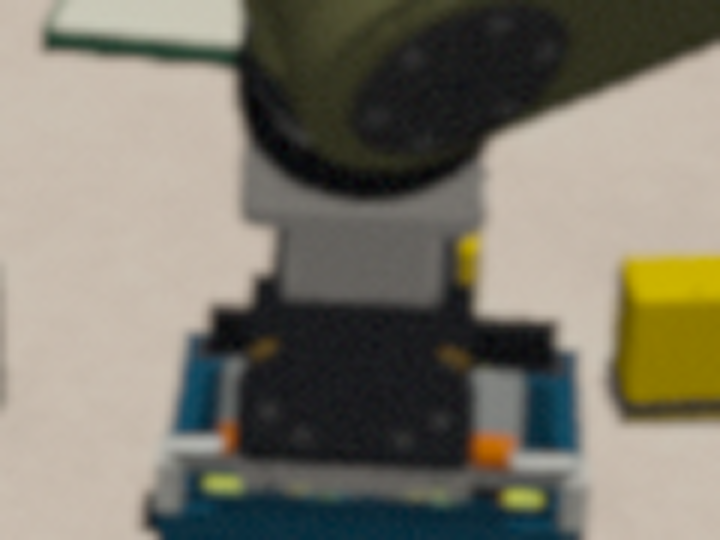

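View pics/t12.png

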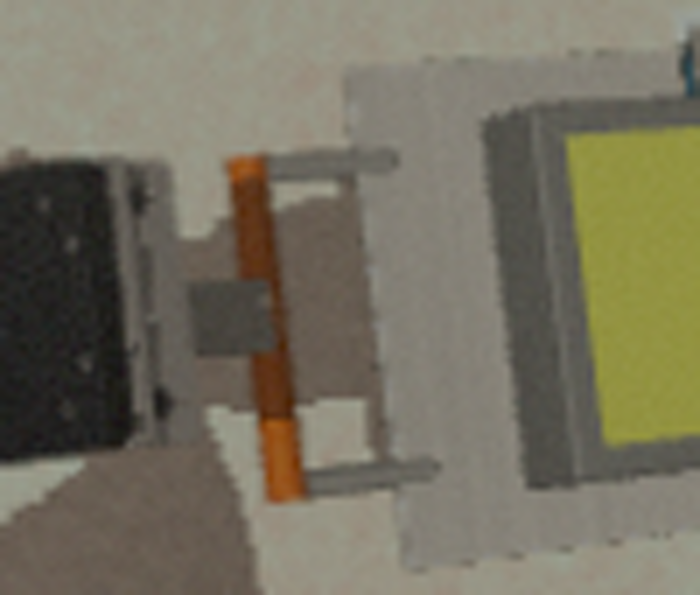

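```bash
python3 - <<'E'
from st import *
T=eyes.camera("top")
o=ctrl.get_obs();Rm=R.from_euler("xyz",o["eef_rot"]).as_matrix();p=o["ee_pos"]
for d in(.02,.026,.0325): print(d,((proj(T,[p+d*Rm[:,1]])-[150,190]+.5)*7-.5).round(1))
print(((proj(T,[[.532,.1378,.1826]])-[150,190]+.5)*7-.5).round(1))
E
```

```text
0.02 [[260.5 320.3]]
0.026 [[277.2 317.5]]
0.0325 [[295.5 314.5]]
[[266.2 329. ]]
```

>>> jog_arm --moves '[[[0.5,-5,-10],[0,0,0],40],[[0.8,-10,-19],[0,0,0],40],[[1,-15,-28],[0,0,0],40],[[1,-18,-34],[0,0,0],40],[[1,-20.5,-39],[0,0,0],40]]'

```text
time_s: 13.98
ee_pos: [0.5314, 0.1291, 0.1654]
eef_rot: [2.618, 0.001, 0.113]
force: [0.5, 0.1, -0.1]
grip_width: 0.0398
```

>>> jog_arm --moves '[[[0,0,0],[0,0,0],40],[[0,0,0],[0,0,0],40]]'

```text
time_s: 14.15
ee_pos: [0.5316, 0.1297, 0.1664]
eef_rot: [2.618, 0.0, 0.113]
force: [-0.4, 0.5, 1.1]
grip_width: 0.04
```

```bash
python3 - <<'E'
from st import *
st()
c=eyes.camera("top"); zoom(c,150,190,250,275,7,"pics/t13.png")
E
```

```text
t 14.15 tcp [531.6 129.7 166.4] grasp [530.6 139.1 182.9] ztool [ 0.056 -0.497 -0.866] ytool [ 0.098 -0.86   0.5  ] q [ 0.41   0.436  1.518 -0.508  1.382  2.014] F [-0.4  0.5  1.1] M [0.23 0.05 0.01] w 0.03995323698044112
```

View pics/t13.png

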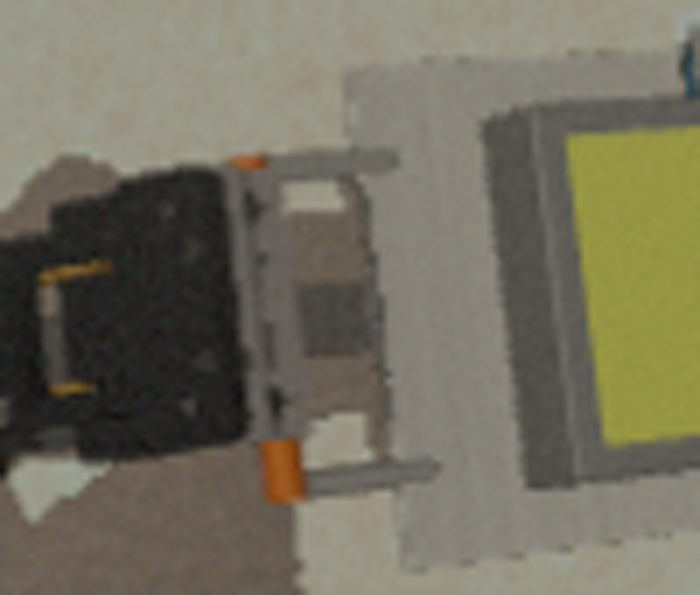

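>>> jog_arm --moves '[[[0,0,0],[0,0,0],30],[[0,0,0],[0,0,0],20],[[0,0,0],[0,0,0],14],[[0,0,0],[0,0,0],8],[[0,0,0],[0,0,0],4]]'

```text
time_s: 14.62
ee_pos: [0.5319, 0.1286, 0.1675]
eef_rot: [2.615, -0.0, 0.113]
force: [-0.7, -5.5, 4.4]
grip_width: 0.0113
```

>>> jog_arm --moves '[[[0,0,0],[0,0,0],4],[[0,0,0],[0,0,0],4],[[0,0,0],[0,0,0],4]]'

```text
time_s: 14.87
ee_pos: [0.5319, 0.1286, 0.1674]
eef_rot: [2.616, -0.0, 0.113]
force: [-0.0, -9.3, 4.8]
grip_width: 0.0116
```

```bash
python3 - <<'E'
from st import *
st()
E
```

```text
t 14.8667 tcp [531.9 128.6 167.4] grasp [530.8 138.1 183.8] ztool [ 0.057 -0.499 -0.865] ytool [ 0.097 -0.859  0.502] q [ 0.409  0.435  1.518 -0.511  1.384  2.014] F [-0.  -9.3  4.8] M [-1.63  0.07 -0.11] w 0.011595103107515232
```

>>> jog_arm --moves '[[[0.1,-1.2,0.7],[0,0,0],4],[[0.1,-1.2,0.7],[0,0,0],4],[[0.1,-1.2,0.7],[0,0,0],4]]'

```text
time_s: 15.12
ee_pos: [0.5319, 0.1286, 0.1675]
eef_rot: [2.618, -0.0, 0.114]
force: [1.2, -1.3, 1.8]
grip_width: 0.0113
```

```bash
python3 - <<'E'
from st import *
st()
y=np.radians(6.5);ux=np.array([np.cos(y),np.sin(y),0]);uy=np.array([-np.sin(y),np.cos(y),0]);k=np.array([0,0,1.])
n=25
def tcp(s):
    th=2.5+(1.774-2.5)*s; a=np.radians(30-18*s)
    G=(-160*np.cos(th)+4*np.sin(th))*uy+(90+160*np.sin(th)+4*np.cos(th))*k
    return G+19*(-np.sin(a)*uy-np.cos(a)*k)
for c in range(5):
    s0=c*5/n
    for i in range(1,6):
        s=s0+i/n; print((tcp(s)-tcp(s0)).round(1).tolist(), (ux*18/5*(s-s0)).round(2).tolist())
    print()
E
```

```text
t 15.1167 tcp [531.9 128.6 167.5] grasp [530.8 138.  183.9] ztool [ 0.057 -0.497 -0.866] ytool [ 0.098 -0.86   0.5  ] q [ 0.408  0.433  1.518 -0.509  1.382  2.012] F [ 1.2 -1.3  1.8] M [-0.22 -0.03  0.  ] w 0.011296488450550457
[0.3, -2.5, 3.6] [0.14, 0.02, 0.0]
[0.6, -5.1, 7.2] [0.29, 0.03, 0.0]
[0.9, -7.9, 10.7] [0.43, 0.05, 0.0]
[1.2, -10.7, 14.1] [0.57, 0.07, 0.0]
[1.6, -13.6, 17.4] [0.72, 0.08, 0.0]

[0.3, -3.0, 3.2] [0.14, 0.02, 0.0]
[0.7, -6.1, 6.3] [0.29, 0.03, 0.0]
[1.1, -9.3, 9.4] [0.43, 0.05, 0.0]
[1.4, -12.6, 12.3] [0.57, 0.07, 0.0]
[1.8, -16.0, 15.1] [0.72, 0.08, 0.0]

[0.4, -3.5, 2.7] [0.14, 0.02, 0.0]
[0.8, -7.0, 5.3] [0.29, 0.03, 0.0]
[1.2, -10.6, 7.8] [0.43, 0.05, 0.0]
[1.6, -14.3, 10.2] [0.57, 0.07, 0.0]
[2.1, -18.0, 12.5] [0.72, 0.08, 0.0]

[0.4, -3.8, 2.2] [0.14, 0.02, 0.0]
[0.9, -7.7, 4.2] [0.29, 0.03, 0.0]
[1.3, -11.6, 6.2] [0.43, 0.05, 0.0]
[1.8, -15.6, 8.0] [0.57, 0.07, 0.0]
[2.2, -19.7, 9.7] [0.72, 0.08, 0.0]

[0.5, -4.1, 1.6] [0.14, 0.02, 0.0]
[0.9, -8.2, 3.0] [0.29, 0.03, 0.0]
[1.4, -12.4, 4.3] [0.43, 0.05, 0.0]
[1.9, -16.6, 5.5] [0.57, 0.07, 0.0]
[2.4, -20.9, 6.6] [0.72, 0.08, 0.0]
```

>>> jog_arm --moves '[[[0.3,-2.5,3.6],[0.14,0.02,0],4],[[0.6,-5.1,7.2],[0.29,0.03,0],4],[[0.9,-7.9,10.7],[0.43,0.05,0],4],[[1.2,-10.7,14.1],[0.57,0.07,0],4],[[1.6,-13.6,17.4],[0.72,0.08,0],4]]'

```text
time_s: 15.53
ee_pos: [0.5334, 0.1149, 0.1852]
eef_rot: [2.683, -0.001, 0.114]
force: [1.3, 3.1, -1.7]
grip_width: 0.0114
```

>>> jog_arm --moves '[[[0.3,-3.0,3.2],[0.14,0.02,0],4],[[0.7,-6.1,6.3],[0.29,0.03,0],4],[[1.1,-9.3,9.4],[0.43,0.05,0],4],[[1.4,-12.6,12.3],[0.57,0.07,0],4],[[1.8,-16,15.1],[0.72,0.08,0],4]]'

```text
time_s: 15.95
ee_pos: [0.5352, 0.0988, 0.2003]
eef_rot: [2.746, -0.001, 0.114]
force: [1.4, 4.4, 2.4]
grip_width: 0.0115
```

```bash
python3 - <<'E'
from st import *
st()
c=eyes.camera("top"); zoom(c,150,190,270,280,6,"pics/t14.png")
E
```

```text
t 15.95 tcp [535.2  98.8 200.3] grasp [534.4 106.1 217.9] ztool [ 0.044 -0.383 -0.923] ytool [ 0.104 -0.917  0.385] q [ 0.304  0.346  1.522 -0.397  1.368  1.861] F [1.4 4.4 2.4] M [ 0.92 -0.04  0.15] w 0.011458186689184736
```

View pics/t14.png

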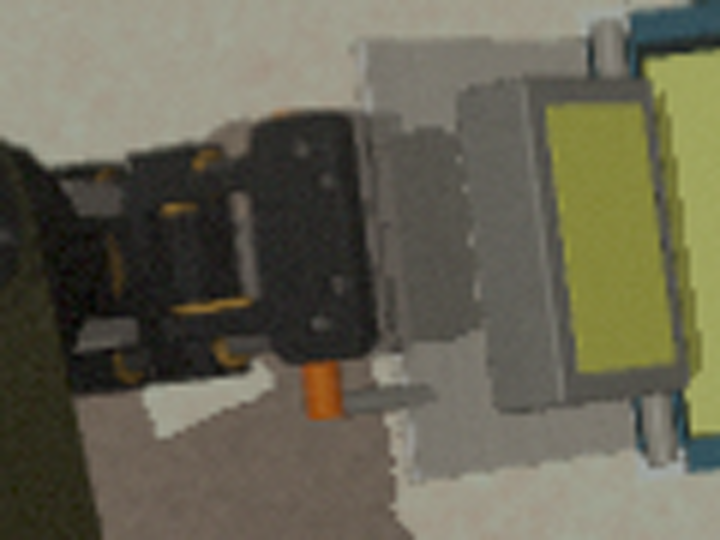

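>>> jog_arm --moves '[[[0.4,-3.5,2.7],[0.14,0.02,0],4],[[0.8,-7.0,5.3],[0.29,0.03,0],4],[[1.2,-10.6,7.8],[0.43,0.05,0],4],[[1.6,-14.3,10.2],[0.57,0.07,0],4],[[2.1,-18,12.5],[0.72,0.08,0],4]]'

```text
time_s: 16.42
ee_pos: [0.5373, 0.0806, 0.2124]
eef_rot: [2.809, -0.0, 0.114]
force: [2.5, 1.5, 1.0]
grip_width: 0.0115
```

>>> jog_arm --moves '[[[0.4,-3.8,2.2],[0.14,0.02,0],4],[[0.9,-7.7,4.2],[0.29,0.03,0],4],[[1.3,-11.6,6.2],[0.43,0.05,0],4],[[1.8,-15.6,8.0],[0.57,0.07,0],4],[[2.2,-19.7,9.7],[0.72,0.08,0],4]]'

```text
time_s: 16.83
ee_pos: [0.5394, 0.0608, 0.2221]
eef_rot: [2.872, -0.0, 0.113]
force: [1.0, 2.2, 2.3]
grip_width: 0.0112
```

>>> jog_arm --moves '[[[0.3,-3,1.2],[0.14,0.02,0],4],[[0.6,-6,2.3],[0.29,0.03,0],4],[[0.9,-9,3.3],[0.43,0.05,0],4],[[1.2,-12,4.1],[0.57,0.07,0],4],[[1.5,-14,4.6],[0.72,0.08,0],4]]'

```text
time_s: 17.25
ee_pos: [0.541, 0.047, 0.2267]
eef_rot: [2.935, -0.001, 0.113]
force: [-0.4, 1.6, 2.6]
grip_width: 0.0114
```

>>> jog_arm --moves '[[[0,0,0],[0,0,0],4],[[0,0,0],[0,0,0],4],[[0,0,0],[0,0,0],4]]'

```text
time_s: 17.5
ee_pos: [0.5409, 0.0473, 0.2266]
eef_rot: [2.934, -0.001, 0.114]
force: [-0.4, 2.2, 3.4]
grip_width: 0.0113
```

```bash
python3 - <<'E'
from st import *
st()
c=eyes.camera("side"); zoom(c,230,100,370,270,4,"pics/s15.png")
c=eyes.camera("top"); zoom(c,150,190,300,280,5,"pics/t15.png")
E
```

```text
t 17.5 tcp [540.9  47.3 226.6] grasp [540.5  51.2 245.2] ztool [ 0.024 -0.205 -0.979] ytool [ 0.111 -0.972  0.206] q [ 0.123  0.275  1.517 -0.213  1.356  1.626] F [-0.4  2.2  3.4] M [0.45 0.14 0.04] w 0.011284278437596265
```

View pics/s15.png

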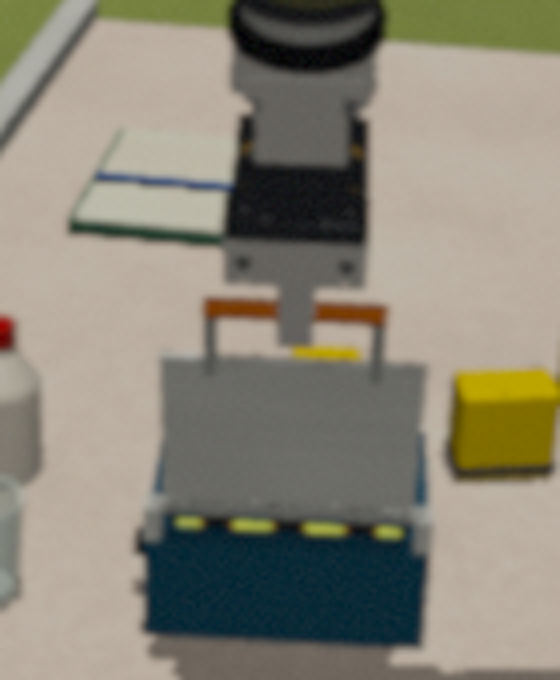

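View pics/t15.png

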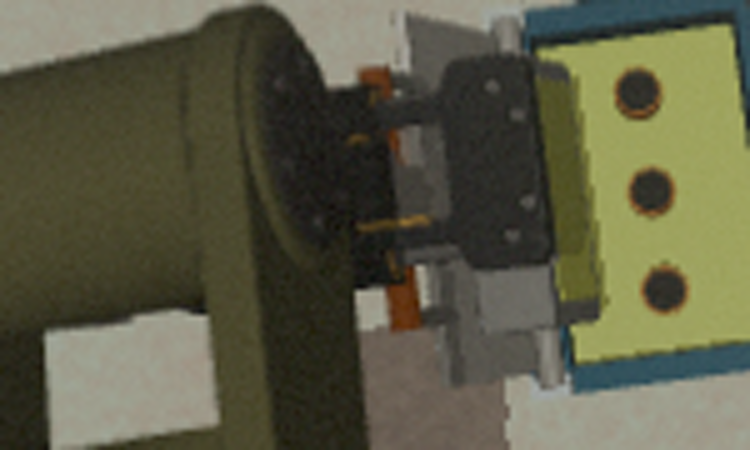

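>>> jog_arm --moves '[[[0.3,-2.5,0.5],[0,0,0],4],[[0.6,-5,1],[0,0,0],4],[[0.8,-7.1,1.3],[0,0,0],4],[[0.8,-7.1,1.3],[0,0,0],4],[[0.8,-7.1,1.3],[0,0,0],4]]'

```text
time_s: 18.02
ee_pos: [0.5418, 0.0402, 0.2282]
eef_rot: [2.934, -0.001, 0.114]
force: [-1.6, 2.4, 5.5]
grip_width: 0.0113
```

```bash
python3 - <<'E'
from st import *
st()
T=eyes.camera("top")
zoom(T,200,190,290,280,6,"pics/t16.png")
hsv=cv2.cvtColor(T["frame"],cv2.COLOR_RGB2HSV)
m=cv2.inRange(hsv,(3,130,50),(12,255,255));m[:,:215]=0;m[:,245:]=0;m[:195]=0;m[270:]=0
ys,xs=np.nonzero(m);P=onz(T,np.c_[xs,ys],.246)[:,:2]*1000
y=np.radians(6.5);ux=np.array([np.cos(y),np.sin(y)]);uy=np.array([-np.sin(y),np.cos(y)])
H=np.array([546.7,8.0]);Q=np.c_[(P-H)@ux,(P-H)@uy]
for a,b in((-60,-35),(35,60)):
    s=Q[(Q[:,0]>a)&(Q[:,0]<b)]; print(len(s),s.mean(0) if len(s) else"",s.min(0) if len(s) else"",s.max(0) if len(s) else "")
S=eyes.camera("side"); hs=cv2.cvtColor(S["frame"],cv2.COLOR_RGB2HSV)
m=cv2.inRange(hs,(3,150,60),(14,255,255));m[:160]=0;m[195:]=0;m[:,:275]=0;m[:,332:]=0
ys,xs=np.nonzero(m);print("side",xs.mean(),ys.mean(),len(xs))
for d in(30,36,42):print(d,proj(S,[[*( (H+d*uy)/1000),.246]]))
E
```

```text
t 18.0167 tcp [541.8  40.2 228.2] grasp [541.3  44.1 246.7] ztool [ 0.025 -0.205 -0.979] ytool [ 0.111 -0.972  0.206] q [ 0.109  0.273  1.516 -0.213  1.356  1.613] F [-1.6  2.4  5.5] M [ 0.35  0.32 -0.03] w 0.011337424259853845
21 [-42.32539127  36.7825226 ] [-47.80135044  31.47381439] [-35.50382391  41.99779831]
10 [45.22861172 34.75445699] [42.49685161 31.668683  ] [48.28166955 37.65382897]
side 302.89247311827955 175.08602150537635 93
30 [[302.95676956 172.36354675]]
36 [[302.85108313 173.64345067]]
42 [[302.74437844 174.93572931]]
```

View pics/t16.png

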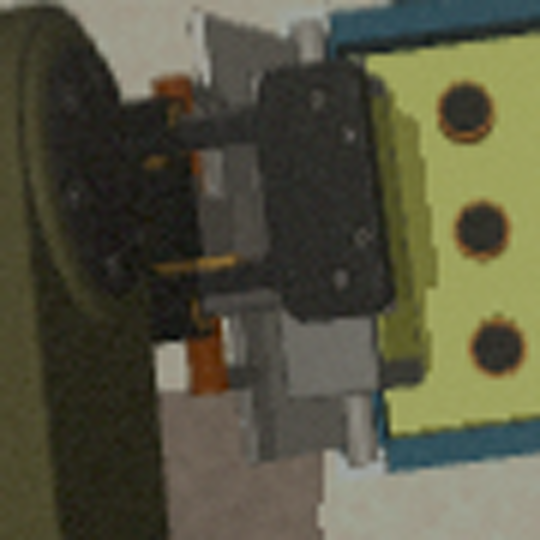

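>>> jog_arm --moves '[[[0,-0.3,0.7],[0,0,0],4],[[0,-0.3,0.7],[0,0,0],4],[[0,-0.3,0.7],[0,0,0],4],[[0,-0.3,0.7],[0,0,0],4],[[0,-0.3,0.7],[0,0,0],4]]'

```text
time_s: 18.53
ee_pos: [0.5417, 0.0399, 0.2283]
eef_rot: [2.934, -0.001, 0.114]
force: [2.1, 1.1, -1.0]
grip_width: 0.011
```

```bash
python3 - <<'E'
from st import *
st()
c=eyes.camera("side"); zoom(c,180,100,400,265,3.5,"pics/s17.png")
E
```

```text
t 18.5333 tcp [541.7  39.9 228.3] grasp [541.3  43.8 246.9] ztool [ 0.024 -0.205 -0.979] ytool [ 0.111 -0.972  0.206] q [ 0.109  0.273  1.516 -0.212  1.356  1.612] F [ 2.1  1.1 -1. ] M [ 0.55 -0.35  0.07] w 0.011023324026593471
```

View pics/s17.png

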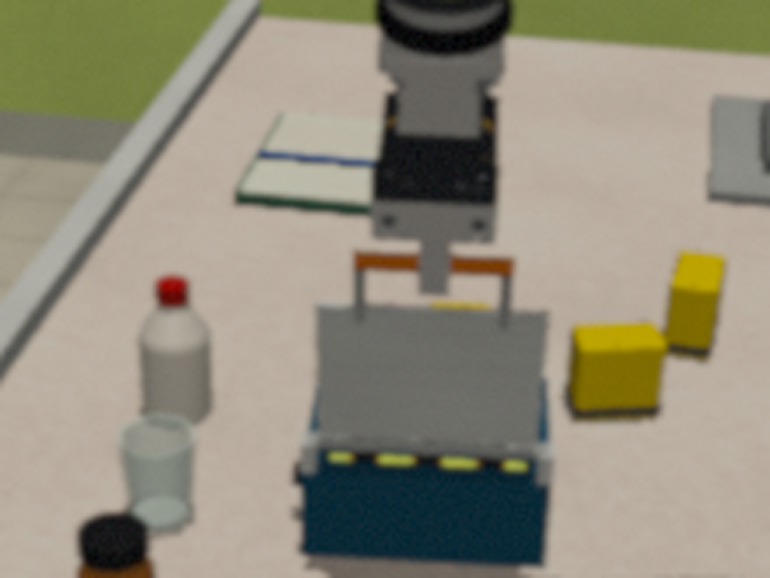

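Handle is gripped near the balance point, the forces are small, and the bottles and glassware have not moved. Handing in.

```bash
python3 - <<'E'
from station import ctrl
print(ctrl.hand_in())
E
```

```text
the job is handed in; nothing more can be done
None
```

The job is done and handed in at about 18.6 s of the 72 s allowed; no verdict was reported.

- **Block on the bar:** I picked up the smallest yellow block and ran it from the near end of the bar to the far end, a travel of about 99.5 mm. By height the bar stayed about 7.5–8 mm down. The net vertical force at each check was about 2.8–4.8 N, or about 4–6 N on the bar once the block's weight is added. The side camera showed the block flush at both ends to about 1 mm.
- **Block back on the bench:** I set it upright to the right of the reactor, clear of the other two yellow blocks, and a side picture taken after release showed it standing.
- **Flap:** I gripped the orange handle and swung it to balance. The arm's readings put the handle about 36 mm outward of the hinge line and about 247 mm above the bench, against targets of 36 mm and 246 mm. The top camera gave about 36–37 mm and the side camera, after my offset correction, about 38 mm. That puts the flap within about 1 degree of balance.
- **End state:** The gripper was still holding the handle, and the last forces on it were no more than about 2 N per axis. The bottles and glassware in view looked undisturbed; the amber jar was only partly in the last picture.

**Checks that disagreed:** The side camera placed things about 1 pixel (2–3 mm) lower than the top camera did. Early on I also mistook the block's dark band for its bottom edge, and corrected that before pressing the bar.

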